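Gauge the washed cup-holder sleeves and set up the praline depositor

TASK

Get the praline depositor ready: first swing its round table out by the black grip until the loading detent clicks in. Then take the washed sleeves one by one from the drying mat, try each on the gauge pin and put it away before trying the next: a sleeve that slides right down to the pin's foot stands upright in a nest of its own on the swing table, one that jams partway goes in the blue wash tub. When all are sorted, swing the table back until the filling detent clicks in, with the sleeves still seated in their nests, and leave the other things on the bench where they are.

Things in the scene. Friction and masses are not known exactly. Their poses are not given: they have to be found in the camera images.
- sleeve0: steel cup-holder sleeve standing on its flange, 250 g: body 36 mm in diameter, 44 mm high overall, through bore 23 mm wide, flange 52 mm in diameter and 6 mm thick at the bottom. Clean inside or clogged by a hard ring of old chocolate halfway down (13 mm bore there); outside all look alike. May be absent. Origin: centre of its underside; z along its axis, up as it stands
- sleeve1: another sleeve, outwardly the same as sleeve0 in size, look and axes; clean or clogged inside; may be absent
- sleeve2: another sleeve, outwardly the same as sleeve0 in size, look and axes; clean or clogged inside; may be absent
- sleeve3: another sleeve, outwardly the same as sleeve0 in size, look and axes; clean or clogged inside; may be absent
- sleeve4: another sleeve, outwardly the same as sleeve0 in size, look and axes; clean or clogged inside; may be absent
- sleeve5: another sleeve, outwardly the same as sleeve0 in size, look and axes; clean or clogged inside; may be absent
- gauge_foot (a point): foot of the gauge pin: on its axis, on the top face of its stand; z up. The pin: 19 mm in diameter up to 26 mm above this point, a short cone to 16 mm in diameter at 30 mm, a flat shoulder there, then a pilot 9 mm in diameter ending 56 mm above this point. A clean sleeve slides down till its underside is at this point; a clogged one stops on the shoulder, its underside 18 mm above it
- gauge: fixed steel stand of the gauge pin, 85 x 85 mm and 14 mm thick, with the upright pin in its middle. Origin: centre of its underside
- swing_table (a joint): angle of the swing table (rad): 0 = filling detent, nests under the nozzles; 2.0944 (120 degrees anticlockwise from above) = loading detent, nests in the open towards the robot. Stops lie 0.02 beyond each. A spring plunger at the rim draws it into a notch within 0.03 of each detent; elsewhere it stays as left. Turning takes about 1 N at the grip, about 5 N in or out of a notch
- swing_axis (a point): point on the swing table's upright axis, level with the table's top face, 46 mm above the bench. The table is an aluminium disc 300 mm in diameter and 15 mm thick. Its x and y are those of machine
- machine: the fixed depositor. Origin: on the swing table's axis, at bench level. Steel manifold with 3 nozzles: 190 mm along its x, 36 mm along y, centred at y = +99 mm, from 150 to 190 mm above the bench, nozzle tips at 118 mm; white column behind it, from y = +250 to +360 mm, 170 mm wide, 300 mm high, hopper on top. Plunger block 58 mm high at x = +168 to +212 mm
- swing_grip (a point): on the black upright grip of the swing table (a round post 20 mm in diameter, 52 mm tall, 125 mm from the axis): on the post's axis, 36 mm above the table's top face, 16 mm below the post's top. Moves with the table; the post is fixed to the table, fingers may slip round it
- nest0 (a point): centre of the floor of nest 0, at the table's top face: a flat seat inside a brass collar 58 mm wide inside, 64 mm outside and 6 mm high, 110 mm from the axis; takes a sleeve's flange. Moves with the table
- nest1 (a point): centre of the floor of nest 1, at the table's top face: a flat seat inside a brass collar 58 mm wide inside, 64 mm outside and 6 mm high, 110 mm from the axis; takes a sleeve's flange. Moves with the table
- nest2 (a point): centre of the floor of nest 2, at the table's top face: a flat seat inside a brass collar 58 mm wide inside, 64 mm outside and 6 mm high, 110 mm from the axis; takes a sleeve's flange. Moves with the table
- tub: fixed blue open wash tub, 130 mm along its x, 190 mm along its y, 45 mm high, walls and floor 4 mm thick. Origin: centre of its underside, z up
- mat: fixed grey drying mat, 160 mm along x, 250 mm along y, 4 mm thick, on which the sleeves stand at the start. Origin: centre of its underside
- price_tag: bystander: slate price tag in its black foot, 75 mm wide, 62 mm high. Origin: centre of its underside
- nib_jar: bystander: dark jar with a brass lid, 66 mm in diameter, 85 mm high. Origin: centre of its underside
- praline_dish: bystander: white dish of pralines, 130 x 100 mm, 24 mm high. Origin: centre of its underside
Mind the look-alikes: they are no part of the job. Leave any green look-alike of the sleeve0 alone.

How it is judged:
By the outcome, as a careful person would: the job done as asked, in the order asked, and still so for the second after the job is handed in, with the robot touching nothing.
Of sleeve0, sleeve1, sleeve2, sleeve3, sleeve4, sleeve5 only 4 to 5 are there at a start; the rules pass over those that are not, and their reading is None.
At some moment in a run one of sleeve0, sleeve1, sleeve2, sleeve3, sleeve4, sleeve5 may be knocked a few centimetres aside while the robot is not near it.
Once in a run the grip may slacken for a moment while it holds something.
It also fails if it takes over 210 s, if anything falls off the work surface, if the arm or the gripper's body presses on something with over 40 N, if the wrist force passes 120 N, or if a joint passes its speed limit or range.

ROBOT

A 6-joint arm with a two-finger parallel gripper is mounted at the origin on the work surface. World frame = base frame: x ahead of the robot, y to its left, z up, the work surface at z = 0. Lengths are in m, angles in rad, forces in N, time in s.
With the tool pointing down it reaches from about 0.375 to 0.9 m from the base axis. Payload 3.1 kg.
Tool frame: the origin (TCP) lies between the finger pads; the fingertips stand manip.finger_overhang ahead of it and the grasp point (between the pads) lies 5 mm behind it (manip.finger_overhang is the distance from the TCP to the fingertips, in m); z points along the fingers, y is the line along which they close (so a half turn about z gives the same grasp; the last joint's range is limited). The gripper opens to 85 mm and grips with 20 to 120 N. Pads are 22 mm wide; open, the fingers measure 114 mm over their backs; the gripper's body (76 mm by 85 mm) begins 54 mm behind the grasp point. The pads swing forward as they close: fully open they stand 13 mm farther back than shut.
Start: joints at [0.944, 0.527, 1.433, -0, 1.181, -0.178], TCP at [0.271, 0.563, 0.245] pointing down, gripper open.
Joint ranges: [-3.08, 3.08], [-0.75, 2.2], [0.22, 2.44], [-1.43, 4.57], [0, 2.65], [-2.85, 2.85]. Speed limits (rad/s): [2.79, 2.79, 3.14, 3.14, 3.14, 3.14].

INTERFACE

Orientations are given as a unit quaternion [x, y, z, w].
In Python, from station import manip gives the robot as it stands.
- The arm moves only by the tool drive_tool, never from a script. Its argument "plan" is a list of rows, each a list of 7 numbers: the shift along the tool's x, y, z in m, then the turn, a rotation vector about the tool's x, y, z in degrees, then the opening, from -1 (shut) to 1 (fully open). In form: [[x, y, z, wx, wy, wz, gripper], ...]. A call has 1 to 10 rows; each row shifts and turns the commanded pose from where the row before left it, along the tool's axes as they then stand; what a row does not reach is not made up. A row lasts 1/10 s, in which the tool goes at most 50 mm and 8.59 degrees, less where a joint would pass 70% of its speed; a pose out of reach is approached as far as the arm can. A call is refused whole if a number of a shift passes 0.05 or a number of a turn 8.59, either way. A call with a gripper value outside its range is refused whole. The fingers move at their own pace and stop on an object; "newtons" is the grip in N (left out, the last holds). Time passes only in rows, so rows that do not move let the fingers close. It gives the time, the measured TCP pose, the force, the opening and the grip force at its end, in the units of the state.
- manip.sense(): the state, without advancing time (a new reading comes with each control period).
- manip.snapshot(name): name is "side" or "top"; returns a dict with "image" (480x640x3 uint8, red, green, blue), "z_map" (480x640 float32, m along the optical axis (not along the pixel's ray), 0 where there is no reading), "fov_y" (degrees; the focal length in pixels is half the picture's height over the tangent of half this angle, whatever the lens; pixels are square), "cx", "cy" (the principal point, pixels), "k1" (the pictures are not rectified: a ray, as slopes to the right and down, at radius r is drawn at 1 + k1 r^2 times it, then the intrinsics apply), "extrinsics" (4x4, takes a point from camera to world coordinates). Camera axes: x right, y up, looking along -z (the intrinsics and any distortion apply to the point x, -y, -z); pixel columns grow to the right and rows downward; lengths in m; the calibration is good to about 2 mm. A picture is of the moment at which its call begins.
- manip.sign_off(): hands the job in; it is judged then, once.
The state is a dict: "t": time; "q": joint angles; "qd": joint speeds; "tau": joint torques, N m; "tcp_pos": TCP position; "tool_rot": TCP orientation; "force": force on the tool from outside, world axes, zero at the start; "ft_torque": the same for the moment, N m; "finger_gap": opening from 0.0 (shut) to 1.0 (fully open); "gripper_force": force on a finger pad.
Only numpy, scipy, OpenCV 4.12 (cv2) and the standard library are available. Lean on these libraries where they do the work, as an engineer would, in place of code of your own. Each camera call takes 0.05 s, during which the arm holds its last target. There are 200 camera calls.

## Working session

There is one attempt and no reset: what is moved stays moved. The work goes in short steps, Python scripts to look and compute and a tool call to move; the robot and the scene stay as the last step left them, time stands still between calls to the robot, and variables do not carry over. Pictures are saved under pics/ and viewed, at most 14 in all, crops included, and the job is handed in when it is done.

Besides the shell and the picture viewer there is one more tool, called after "Call:" by a JSON object that holds its "method" and its "body", one argument or row to a line. drive_tool: Moves the arm, as the interface text tells. Its arguments: {"type":"object","properties":{"plan":{"type":"array"},"newtons":{"type":"number"}},"required":["plan"]}

```bash
ls; mkdir -p pics
cat > h.py <<'E'
import numpy as np, cv2
from station import manip
def snap(n,save=None):
    s=manip.snapshot(n)
    if save: cv2.imwrite('pics/'+save,cv2.cvtColor(s['image'],cv2.COLOR_RGB2BGR))
    return s
def rays(s,uv):
    uv=np.atleast_2d(np.float64(uv)); f=240/np.tan(np.radians(s['fov_y'])/2)
    d=(uv-[s['cx'],s['cy']])/f; p=d.copy()
    for _ in range(20): p=d/(1+s['k1']*(p**2).sum(1,keepdims=True))
    return np.c_[p[:,0],-p[:,1],-np.ones(len(p))]
def onplane(s,uv,z):
    E=np.array(s['extrinsics']); r=rays(s,uv)@E[:3,:3].T; o=E[:3,3]
    return o+r*((z-o[2])/r[:,2])[:,None]
def cloud(s):
    v,u=np.mgrid[0:480,0:640]; r=rays(s,np.c_[u.ravel(),v.ravel()])
    E=np.array(s['extrinsics']); zz=s['z_map'].ravel()
    return ((r*zz[:,None])@E[:3,:3].T+E[:3,3]).reshape(480,640,3)
def proj(s,P):
    E=np.array(s['extrinsics']); p=(np.atleast_2d(P)-E[:3,3])@E[:3,:3]
    x=np.c_[p[:,0],-p[:,1]]/-p[:,2:3]; x=x*(1+s['k1']*(x**2).sum(1,keepdims=True))
    return x*240/np.tan(np.radians(s['fov_y'])/2)+[s['cx'],s['cy']]
E
python3 - <<'E'
from h import *
for n in('top','side'):
    s=snap(n,n+'0.png'); print(n,s['fov_y'],s['k1'],s['cx'],s['cy'],np.round(s['extrinsics'],3).tolist())
print(manip.sense(), manip.finger_overhang)
E
```

```text
pics
top 55.82583726841604 -0.0567480818865122 310.7940507034961 235.51152517162072 [[-0.012, 0.99, -0.142, 0.351], [-1.0, -0.016, -0.025, -0.081], [-0.027, 0.141, 0.99, 1.095], [0.0, 0.0, 0.0, 1.0]]
side 48.40574793662437 -0.15448086622884985 317.96149339607797 237.930234603563 [[0.795, 0.405, -0.452, -0.024], [-0.606, 0.512, -0.608, -0.794], [-0.015, 0.757, 0.653, 0.831], [0.0, 0.0, 0.0, 1.0]]
{'t': 0.1, 'q': array([ 9.43489121e-01,  5.28398431e-01,  1.43376247e+00,  8.12174992e-06,
        1.18140528e+00, -1.78479423e-01]), 'qd': array([-4.68743389e-05, -2.85976263e-03, -3.88265617e-03, -6.07917885e-04,
       -3.80582731e-04,  9.17754005e-04]), 'tau': array([-1.84324203e-04, -4.43307459e+01, -1.78584999e+01, -2.56080730e-04,
        3.86080108e-03, -3.00629814e-06]), 'tcp_pos': array([0.27078887, 0.5626141 , 0.24441967]), 'tool_rot': array([ 2.22536387e-01,  9.74923886e-01, -9.06284467e-04, -3.90347828e-04]), 'force': array([-1.21176274,  0.46873518,  0.47793312]), 'ft_torque': array([-0.02187497, -0.0741274 , -0.02583841]), 'gripper_force': 0.0, 'finger_gap': 1.0011149071613108} 0.014
```

View pics/top0.png

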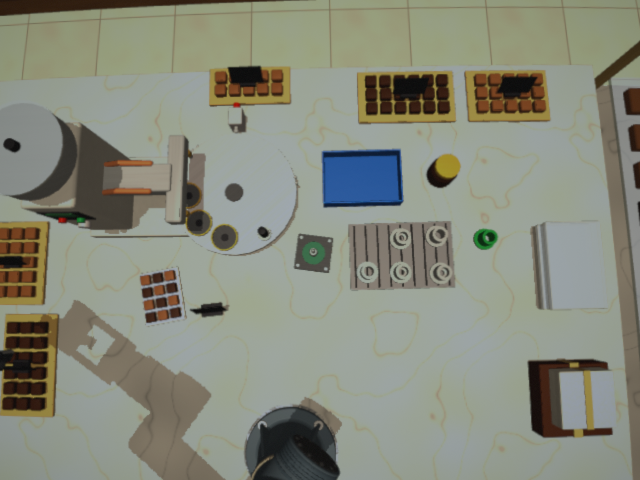

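View pics/side0.png

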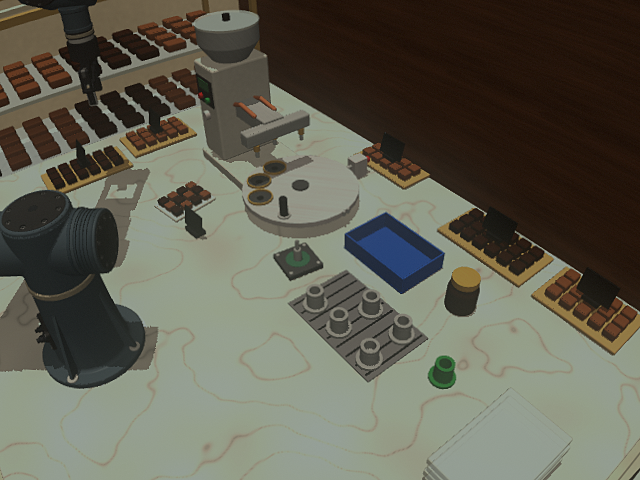

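```bash
cat > m.py <<'E'
from h import *
import sys
s=snap('top'); C=cloud(s); hsv=cv2.cvtColor(s['image'],cv2.COLOR_RGB2HSV)
def blob(mask,u,v,w=25):
    m=np.zeros(mask.shape,bool); m[v-w:v+w,u-w:u+w]=mask[v-w:v+w,u-w:u+w]; return m
def show(n,m):
    P=C[m]; print(n,m.sum(),'mean',P.mean(0).round(4),'med',np.median(P,0).round(4),'min',P.min(0).round(4),'max',P.max(0).round(4))
Z=C[...,2]
# table disc: rim fit
T=(abs(Z-.046)<.003); T[:130]=0;T[265:]=0;T[:,:150]=0;T[:,305:]=0
c=max(cv2.findContours(T.astype('u1'),cv2.RETR_EXTERNAL,cv2.CHAIN_APPROX_NONE)[0],key=cv2.contourArea).reshape(-1,2)
P=onplane(s,c,.046)[:,:2]
for _ in range(8):
    A=np.c_[2*P,np.ones(len(P))]; x=np.linalg.lstsq(A,(P**2).sum(1),rcond=None)[0]; r=np.sqrt(x[2]+x[0]**2+x[1]**2)
    e=abs(np.hypot(*(P-x[:2]).T)-r); P=P[e<max(.002,np.percentile(e,80))] if e.max()>.003 else P
print('table',x[:2],r,len(P),Z[192,234])
ax=x[:2]
cvd=lambda m:m
show('hub?',blob(abs(Z-.046)<.008,234,192,12)&(hsv[...,2]<140))
g=blob((Z>.085)&(Z<.105),262,230,14); show('grip top',g)
d=C[g].mean(0)[:2]-ax; print('grip',np.hypot(*d),np.degrees(np.arctan2(d[1],d[0])))
b=blob((hsv[...,0]>12)&(hsv[...,0]<32)&(hsv[...,1]>90),0+206,216,40)&(abs(Z-.05)<.008)
n,l,st,ce=cv2.connectedComponentsWithStats(b.astype('u1'))
for i in range(1,n):
    if st[i,4]>20:
        d=C[l==i].mean(0)[:2]-ax; print('nest',ce[i],st[i],np.hypot(*d),np.degrees(np.arctan2(d[1],d[0])))
mf=blob((Z>.18)&(Z<.2),178,180,50); P=C[mf]; print('manifold',cv2.minAreaRect(P[:,:2].astype('f4')),Z[mf].mean())
gm=blob((Z>.008)&(Z<.02),313,252,26); show('gauge',gm); print(cv2.minAreaRect(C[gm][:,:2].astype('f4')))
show('pin',blob((Z>.05),313,252,20))
tb=blob((Z>.035)&(Z<.06),362,178,46); print('tub',cv2.minAreaRect(C[tb][:,:2].astype('f4')),Z[tb].max())
from scipy import ndimage
sl=(abs(Z-.048)<.006); sl[:210]=0; sl[300:]=0; sl[:,:345]=0; sl[:,460:]=0
n,l,st,ce=cv2.connectedComponentsWithStats(sl.astype('u1'))
for i in range(1,n):
    if st[i,4]>20: (q,rr)=cv2.minEnclosingCircle(C[l==i][:,:2].astype('f4')); print('sleeve',ce[i].round(1),st[i,4],np.round(q,4),rr,C[l==i].mean(0).round(4))
E
python3 m.py
```

```text
table [0.60875759 0.12679853] 0.1458835424564171 191 0.046207196074193435
hub? 268 mean [0.6084 0.128  0.0498] med [0.6081 0.1278 0.0503] min [0.5871 0.1064 0.0401] max [0.6315 0.1529 0.0539]
grip top 63 mean [0.5064 0.0556 0.0958] med [0.5061 0.0557 0.0964] min [0.4982 0.0467 0.0855] max [0.5156 0.0652 0.1008]
grip 0.12464387901636592 -145.16842408361637
nest [194.86538462 195.22115385] [186 182  16  27 104] 0.0952035784422988 93.68307118430761
nest [198.88590604 222.01342282] [185 209  27  27 149] 0.10996118038223028 130.43328070965404
nest [224.52517986 236.94964029] [211 224  27  27 139] 0.11031163688645851 168.7318139401606
manifold ((0.609821617603302, 0.2676652669906616), (0.11831749230623245, 0.18982583284378052), 89.3408432006836) 0.18864141625987835
gauge 1174 mean [ 0.4641 -0.0581  0.0129] med [ 0.4632 -0.0584  0.0128] min [ 0.4172 -0.1044  0.008 ] max [ 0.5107 -0.0122  0.0193]
((0.4645916819572449, -0.05779605731368065), (0.08502454310655594, 0.08523792028427124), 81.97268676757812)
pin 18 mean [ 0.4387 -0.0633  0.2942] med [ 0.4626 -0.0594  0.0664] min [ 0.351  -0.081   0.0578] max [ 0.4674 -0.0547  1.0951]
tub ((0.6447311639785767, -0.17756244540214539), (0.13297134637832642, 0.1905955672264099), 0.3137889504432678) 0.04893547390481845
sleeve [440.  233.8] 118 [ 0.5008 -0.3562] 0.018319180235266685 [ 0.5003 -0.3559  0.0464]
sleeve [402.6 236.1] 119 [ 0.4958 -0.2684] 0.01834597811102867 [ 0.4963 -0.2684  0.0467]
sleeve [368.3 270.8] 115 [ 0.4168 -0.1861] 0.01795971393585205 [ 0.4167 -0.1861  0.0468]
sleeve [402.9 271.1] 119 [ 0.4149 -0.266 ] 0.018338166177272797 [ 0.4147 -0.2658  0.0466]
sleeve [443.9 271.9] 112 [ 0.4118 -0.3608] 0.017922203987836838 [ 0.4115 -0.3603  0.0465]
```

```bash
cat > m2.py <<'E'
from h import *
s=snap('top'); C=cloud(s); Z=C[...,2]
m=(abs(Z-.19)<.005)&(C[...,1]<.25)&(C[...,1]>.15); P=C[m]; print('manif',len(P),P.min(0),P.max(0),cv2.minAreaRect(P[:,:2].astype('f4')))
# front edge: per-row max u
rows=[(np.where(m[v])[0].max(),v) for v in range(480) if m[v].sum()>3]
Q=onplane(s,rows[3:-3],.19); f=np.polyfit(Q[:,0],Q[:,1],1); print('yaw front',np.degrees(np.arctan(f[0])),f[0]*.6085+f[1])
t=snap('side'); D=cloud(t); Z=D[...,2]
m=(abs(Z-.19)<.004)&(D[...,1]<.27)&(D[...,1]>.17)&(D[...,0]>.45)&(D[...,0]<.75); P=D[m]; print('side manif',len(P),P.min(0),P.max(0),cv2.minAreaRect(P[:,:2].astype('f4')))
m=(abs(Z-.3)<.004)&(D[...,1]>.3)&(D[...,0]>.45)&(D[...,0]<.75); print('col',m.sum(),cv2.minAreaRect(D[m][:,:2].astype('f4')) if m.sum() else 0)
# table rim & pin from side
m=(abs(Z-.046)<.002)&(np.hypot(D[...,0]-.6085,D[...,1]-.127)<.17);P=D[m];print('table side',P.min(0),P.max(0),P.mean(0))
g=(Z>.09)&(Z<.105)&(np.hypot(D[...,0]-.506,D[...,1]-.056)<.03);print('grip side',g.sum(),D[g].mean(0))
p=(Z>.03)&(np.hypot(D[...,0]-.464,D[...,1]+.058)<.02);print('pin side',p.sum(),D[p].mean(0),D[p].min(0),D[p].max(0))
gm=(abs(Z-.014)<.003)&(np.hypot(D[...,0]-.464,D[...,1]+.058)<.065);print('stand side',cv2.minAreaRect(D[gm][:,:2].astype('f4')))
b=(abs(Z-.19)<.02)&(D[...,0]>.7)
for k in(t,):
    cr=k['image'][110:290,180:380]; cv2.imwrite('pics/crop1.png',cv2.resize(cr[...,::-1],None,fx=4,fy=3.3,interpolation=cv2.INTER_CUBIC)[:600,:800])
E
python3 m2.py
```

```text
manif 1026 [0.51566171 0.20929668 0.18500391] [0.70239009 0.24993794 0.19491   ] ((0.6090368628501892, 0.22985658049583435), (0.040298715233802795, 0.1866694986820221), 89.71944427490234)
yaw front -0.14640798846029837 0.21184277306871285
side manif 562 [0.51192179 0.20546122 0.1860247 ] [0.69938509 0.26997655 0.19393962] ((0.6058899760246277, 0.23805072903633118), (0.06413493305444717, 0.18755929172039032), 89.4446029663086)
col 435 ((0.6082614064216614, 0.4259144365787506), (0.10858280956745148, 0.1698482483625412), 86.2193832397461)
table side [ 0.45674741 -0.02620098  0.04400049] [0.77682655 0.27383921 0.04799677] [0.60613776 0.11878592 0.04606594]
grip side 54 [0.5042834  0.04938219 0.09691281]
pin side 97 [ 0.45962307 -0.06229313  0.0478416 ] [ 0.45095615 -0.06931019  0.03012268] [ 0.47036839 -0.05036833  0.07164629]
stand side ((0.46236106753349304, -0.060154758393764496), (0.08803491294384003, 0.08480462431907654), 81.82124328613281)
```

View pics/crop1.png

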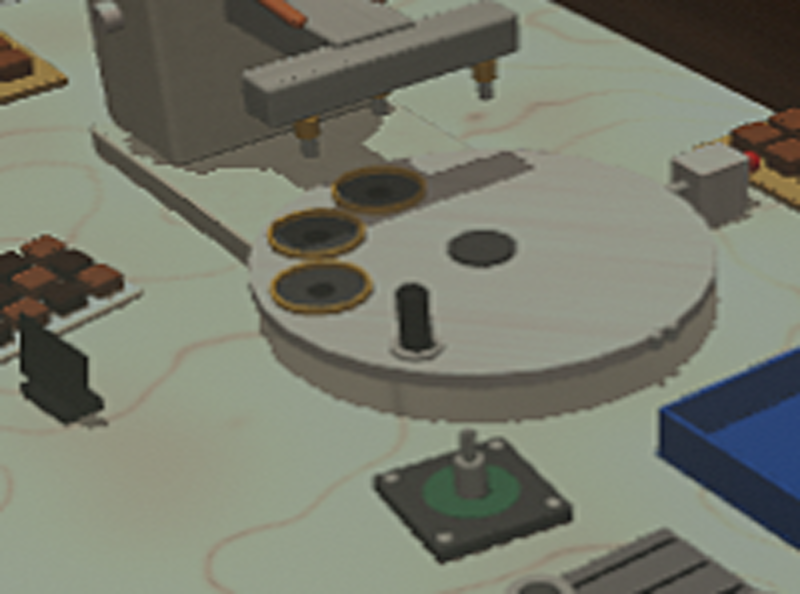

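Run:
```python
from h import *
t=snap('side')
p=onplane(t,[[345.5,211.5],[180+482/4,110+248/3.3]],.046);print(p); d=p[0,:2]-p[1,:2]; print(np.hypot(*d),np.degrees(np.arctan2(d[1],d[0])))
print('nozzles?')
```

```text
[[ 0.62963876 -0.02616076  0.046     ]
 [ 0.6094614   0.1293565   0.046     ]]
0.1568207407638065 -82.60753925852633
nozzles?
```

Call:
{"method": "drive_tool", "body": {
  "plan": [
    [0,0,0,0,0,-8.57,1],
    [0,0,0,0,0,-8.57,1],
    [0,0,0,0,0,-8.57,1],
    [-0.02,-0.045,0,0,0,0,1],
    [-0.02,-0.045,0,0,0,0,1],
    [-0.02,-0.045,0,0,0,0,1],
    [-0.02,-0.045,0,0,0,0,1],
    [-0.02,-0.045,0,0,0,0,1],
    [-0.02,-0.045,0,0,0,0,1],
    [-0.02,-0.045,0,0,0,0,1]
  ]
}}

```text
t: 1.3
tcp_pos: [0.4117, 0.2463, 0.2456]
tool_rot: [-0.0, 1.0, 0.0, 0.0]
force: [0.9, 0.5, -0.7]
finger_gap: 0.997
gripper_force: 0.0
```

Call:
{"method": "drive_tool", "body": {
  "plan": [
    [-0.02,-0.045,0,0,0,0,1],
    [-0.02,-0.045,0,0,0,0,1],
    [-0.02,-0.045,0,0,0,0,1],
    [-0.02,-0.045,0.02,0,0,0,1],
    [-0.015,-0.01,0.02,0,0,0,1],
    [0,0,0,0,0,0,1],
    [0,0,0,0,0,0,1]
  ]
}}

```text
t: 2.0
tcp_pos: [0.5043, 0.0608, 0.2062]
tool_rot: [0.0, 1.0, 0.0, -0.001]
force: [-0.8, -0.0, -0.4]
finger_gap: 1.0
gripper_force: 0.0
```

Call:
{"method": "drive_tool", "body": {
  "plan": [
    [-0.002,-0.005,0.04,0,0,0,1],
    [0,0,0.04,0,0,0,1],
    [0,0,0.03,0,0,0,1],
    [0,0,0.019,0,0,0,1],
    [0,0,0,0,0,0,-1],
    [0,0,0,0,0,0,-1],
    [0,0,0,0,0,0,-1],
    [0,0,0,0,0,0,-1],
    [0,0,0,0,0,0,-1],
    [0,0,0,0,0,0,-1]
  ],
  "newtons": 40
}}

```text
t: 3.0
tcp_pos: [0.5074, 0.0557, 0.079]
tool_rot: [-0.0, 1.0, -0.0, 0.001]
force: [-0.8, 0.0, 5.8]
finger_gap: 0.219
gripper_force: 38.9
```

Run:
```python
import numpy as np
a=np.radians(np.linspace(-145.2,-65.6,15)); x=.6085+.1247*np.cos(a); y=.1272+.1247*np.sin(a)
p=np.round(np.c_[x,y],4); d=np.diff(p,axis=0); print([[round(-u,4),round(v,4)] for u,v in d],p[-1])
```

```text
[[np.float64(-0.0076), np.float64(-0.0098)], [np.float64(-0.0084), np.float64(-0.009)], [np.float64(-0.0094), np.float64(-0.0081)], [np.float64(-0.0101), np.float64(-0.0071)], [np.float64(-0.0107), np.float64(-0.0061)], [np.float64(-0.0113), np.float64(-0.0051)], [np.float64(-0.0118), np.float64(-0.0038)], [np.float64(-0.0121), np.float64(-0.0027)], [np.float64(-0.0122), np.float64(-0.0015)], [np.float64(-0.0124), np.float64(-0.0002)], [np.float64(-0.0123), np.float64(0.0009)], [np.float64(-0.0122), np.float64(0.0022)], [np.float64(-0.0119), np.float64(0.0034)], [np.float64(-0.0115), np.float64(0.0045)]] [0.66   0.0136]
```

Call:
{"method": "drive_tool", "body": {
  "plan": [
    [-0.0076,-0.0098,0,0,0,0,-1],
    [-0.0084,-0.009,0,0,0,0,-1],
    [-0.0094,-0.0081,0,0,0,0,-1],
    [-0.0101,-0.0071,0,0,0,0,-1],
    [-0.0107,-0.0061,0,0,0,0,-1],
    [-0.0113,-0.0051,0,0,0,0,-1],
    [-0.0118,-0.0038,0,0,0,0,-1]
  ]
}}

```text
t: 3.7
tcp_pos: [0.5752, 0.0076, 0.0786]
tool_rot: [-0.001, 1.0, 0.001, -0.001]
force: [-3.9, 5.8, 4.9]
finger_gap: 0.223
gripper_force: 39.6
```

Call:
{"method": "drive_tool", "body": {
  "plan": [
    [-0.0121,-0.0027,0,0,0,0,-1],
    [-0.0122,-0.0015,0,0,0,0,-1],
    [-0.0124,-0.0002,0,0,0,0,-1],
    [-0.0123,0.0009,0,0,0,0,-1],
    [-0.0122,0.0022,0,0,0,0,-1],
    [-0.0119,0.0034,0,0,0,0,-1]
  ]
}}

```text
t: 4.3
tcp_pos: [0.6485, 0.0085, 0.0786]
tool_rot: [-0.001, 1.0, -0.001, -0.001]
force: [-3.6, 0.1, 3.6]
finger_gap: 0.222
gripper_force: 39.7
```

Call:
{"method": "drive_tool", "body": {
  "plan": [
    [-0.0055,0.002,0,0,0,0,-1],
    [-0.003,0.0013,0,0,0,0,-1],
    [-0.003,0.0012,0,0,0,0,-1],
    [0,0,0,0,0,0,-1]
  ]
}}

```text
t: 4.7
tcp_pos: [0.6616, 0.0127, 0.0785]
tool_rot: [-0.0, 1.0, -0.001, 0.001]
force: [-0.8, -1.8, 4.8]
finger_gap: 0.22
gripper_force: 40.0
```

Call:
{"method": "drive_tool", "body": {
  "plan": [
    [0,0,0,0,0,0,0.2],
    [0,0,0,0,0,0,0.2],
    [0,0,0,0,0,0,0.2],
    [0,0,-0.04,0,0,0,0.2],
    [0,0,-0.04,0,0,0,0.2],
    [0.04,-0.04,-0.04,0,0,0,0],
    [0.04,-0.04,0,0,0,0,0],
    [0.04,-0.04,0,0,0,0,0],
    [0.04,-0.04,0,0,0,0,0],
    [0,0,0,0,0,0,0]
  ]
}}

```text
t: 5.7
tcp_pos: [0.5214, -0.1243, 0.1861]
tool_rot: [0.003, 1.0, 0.0, -0.002]
force: [0.2, -0.3, 0.5]
finger_gap: 0.502
gripper_force: 0.0
```

```bash
cat > st.py <<'E'
from h import *
ax=np.array([.6085,.1272])
def state(save=None,pr=True):
    s=snap('top',save); C=cloud(s); hsv=cv2.cvtColor(s['image'],cv2.COLOR_RGB2HSV); Z=C[...,2]
    R=np.hypot(C[...,0]-ax[0],C[...,1]-ax[1]); o={}
    g=(Z>.085)&(Z<.103)&(abs(R-.125)<.016)&(hsv[...,2]<60)
    if g.sum()>10:
        d=C[g].mean(0)[:2]-ax; o['grip']=(C[g].mean(0).round(4),np.hypot(*d).round(4),np.degrees(np.arctan2(d[1],d[0])).round(2),g.sum())
    b=(hsv[...,0]>12)&(hsv[...,0]<32)&(hsv[...,1]>90)&(abs(Z-.05)<.008)&(R<.16)
    n,l,st,ce=cv2.connectedComponentsWithStats(b.astype('u1')); o['nests']=[]
    for i in range(1,n):
        if st[i,4]>40:
            ct=cv2.findContours((l==i).astype('u1'),cv2.RETR_EXTERNAL,cv2.CHAIN_APPROX_NONE)[0][0].reshape(-1,2)
            q=onplane(s,ct,.052)[:,:2]; c,r=cv2.minEnclosingCircle(q.astype('f4')); d=np.array(c)-ax
            o['nests'].append((np.round(c,4),round(r,4),np.hypot(*d).round(4),np.degrees(np.arctan2(d[1],d[0])).round(2)))
    sl=(abs(Z-.048)<.008)&(hsv[...,1]<80)&(C[...,1]<-.11)&(C[...,1]>-.42)&(C[...,0]<.56)
    n,l,st,ce=cv2.connectedComponentsWithStats(sl.astype('u1')); o['sleeves']=[]
    for i in range(1,n):
        if st[i,4]>50: q,rr=cv2.minEnclosingCircle(C[l==i][:,:2].astype('f4')); o['sleeves'].append((C[l==i].mean(0).round(4),round(rr,4)))
    if pr:
        for k,v in o.items(): print(k,*v if k!='grip' else [v],sep='\n   ')
    return s,C,o
if __name__=='__main__':
    import sys; state(sys.argv[1] if len(sys.argv)>1 else None)
E
python3 st.py top1.png
```

```text
grip
   (array([0.659 , 0.0149, 0.0955]), np.float64(0.1232), np.float64(-65.77), np.int64(39))
nests
   (array([0.5684, 0.029 ]), 0.0314, np.float64(0.106), np.float64(-112.22))
   (array([0.5139, 0.0733]), 0.0313, np.float64(0.1089), np.float64(-150.33))
   (array([0.5001, 0.1432]), 0.0316, np.float64(0.1096), np.float64(171.59))
sleeves
   (array([ 0.5006, -0.3554,  0.0463]), 0.0184)
   (array([ 0.4965, -0.2685,  0.0468]), 0.0182)
   (array([ 0.4166, -0.1864,  0.0464]), 0.0179)
   (array([ 0.4149, -0.2658,  0.0465]), 0.018)
   (array([ 0.4115, -0.3599,  0.0462]), 0.0181)
```

View pics/top1.png

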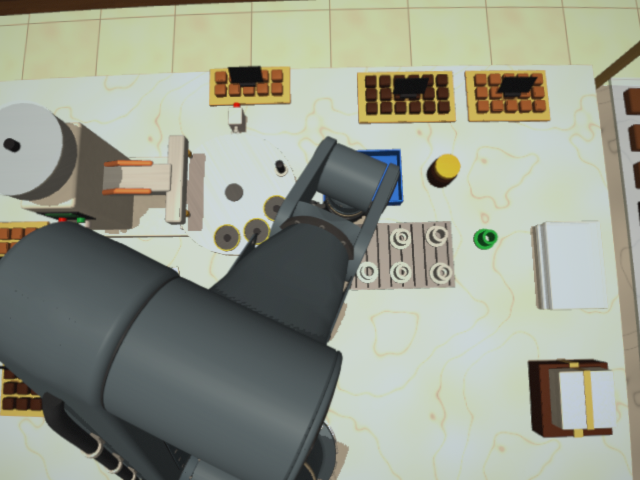

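Call:
{"method": "drive_tool", "body": {
  "plan": [
    [0.035,-0.02,0.02,0,0,0,0.3],
    [0.035,-0.02,0.02,0,0,0,0.3],
    [0.035,-0.022,0.02,0,0,0,0.3],
    [0,0,0.02,0,0,0,0.3],
    [0,0,0,0,0,0,0.3],
    [0,0,0,0,0,0,0.3]
  ]
}}

```text
t: 6.35
tcp_pos: [0.4222, -0.1834, 0.1063]
tool_rot: [-0.0, 1.0, -0.0, 0.0]
force: [-0.2, 0.4, -0.1]
finger_gap: 0.649
gripper_force: 0.0
```

Call:
{"method": "drive_tool", "body": {
  "plan": [
    [0.0056,-0.003,0,0,0,0,0.3],
    [0,0,0.03,0,0,0,0.3],
    [0,0,0.03,0,0,0,0.3],
    [0,0,0.017,0,0,0,0.3],
    [0,0,0,0,0,0,0.3],
    [0,0,0,0,0,0,-1],
    [0,0,0,0,0,0,-1],
    [0,0,0,0,0,0,-1],
    [0,0,0,0,0,0,-1]
  ],
  "newtons": 50
}}

```text
t: 7.25
tcp_pos: [0.4161, -0.1869, 0.0305]
tool_rot: [0.0, 1.0, -0.001, 0.001]
force: [1.9, 2.1, 6.7]
finger_gap: 0.421
gripper_force: 50.8
```

Call:
{"method": "drive_tool", "body": {
  "plan": [
    [0,0,-0.04,0,0,0,-1],
    [0,0,-0.04,0,0,0,-1],
    [-0.012,0.032,0,0,0,0,-1],
    [-0.012,0.032,0,0,0,0,-1],
    [-0.012,0.032,0,0,0,0,-1],
    [-0.0124,0.0329,0,0,0,0,-1],
    [0,0,0,0,0,0,-1],
    [0,0,0,0,0,0,-1],
    [0,0,0,0,0,0,-1]
  ]
}}

```text
t: 8.15
tcp_pos: [0.4634, -0.0582, 0.1094]
tool_rot: [0.0, 1.0, -0.0, -0.0]
force: [0.4, 0.6, -2.2]
finger_gap: 0.42
gripper_force: 51.3
```

```bash
cat > sv.py <<'E'
from h import *
import sys
t=snap('side'); D=cloud(t); p=manip.sense()['tcp_pos']; print(p)
c=proj(t,[p[0],p[1],.05])[0].astype(int); cv2.imwrite('pics/'+sys.argv[1],cv2.resize(t['image'][c[1]-50:c[1]+50,c[0]-65:c[0]+65][...,::-1],None,fx=6,fy=6,interpolation=cv2.INTER_CUBIC)); print(c)
E
python3 sv.py side2.png
```

```text
[ 0.46336417 -0.05852832  0.10936088]
[296 245]
```

View pics/side2.png

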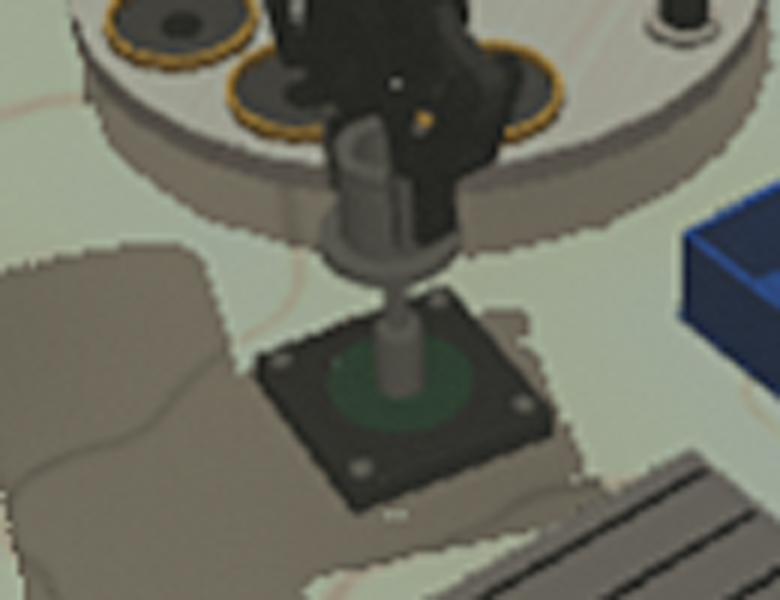

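Call:
{"method": "drive_tool", "body": {
  "plan": [
    [-0.0007,0,0.016,0,0,0,-1],
    [0,0,0.012,0,0,0,-1],
    [0,0,0.006,0,0,0,-1],
    [0,0,0.006,0,0,0,-1],
    [0,0,0.005,0,0,0,-1],
    [0,0,0.003,0,0,0,-1],
    [0,0,0,0,0,0,-1]
  ]
}}

```text
t: 8.9
tcp_pos: [0.4643, -0.0577, 0.0612]
tool_rot: [0.0, 1.0, 0.0, -0.0]
force: [-0.3, -0.2, -2.0]
finger_gap: 0.418
gripper_force: 51.2
```

Call:
{"method": "drive_tool", "body": {
  "plan": [
    [0,0,0.002,0,0,0,-1],
    [0,0,0.002,0,0,0,-1],
    [0,0,0.002,0,0,0,-1],
    [0,0,0,0,0,0,-1]
  ]
}}

```text
t: 9.3
tcp_pos: [0.4643, -0.0576, 0.0552]
tool_rot: [-0.0, 1.0, 0.0, -0.0]
force: [0.7, 0.1, -2.7]
finger_gap: 0.418
gripper_force: 51.2
```

Call:
{"method": "drive_tool", "body": {
  "plan": [
    [0,0,0.004,0,0,0,-1],
    [0,0,0.004,0,0,0,-1],
    [0,0,0.004,0,0,0,-1],
    [0,0,0.002,0,0,0,-1],
    [0,0,0.001,0,0,0,-1],
    [0,0,0,0,0,0,-1]
  ]
}}

```text
t: 9.9
tcp_pos: [0.4641, -0.0576, 0.0406]
tool_rot: [-0.0, 1.0, 0.0, -0.0]
force: [-1.0, 1.0, 1.6]
finger_gap: 0.413
gripper_force: 51.6
```

Call:
{"method": "drive_tool", "body": {
  "plan": [
    [0,0,-0.02,0,0,0,-1],
    [0,0,-0.025,0,0,0,-1],
    [0,0,-0.025,0,0,0,-1],
    [0,0,0,0,0,0,-1],
    [-0.0122,0.0326,0,0,0,0,-1],
    [-0.0122,0.0326,0,0,0,0,-1],
    [-0.0122,0.0326,0,0,0,0,-1],
    [-0.0122,0.0326,0,0,0,0,-1],
    [0,0,0,0,0,0,-1],
    [0,0,0,0,0,0,-1]
  ]
}}

```text
t: 10.9
tcp_pos: [0.5124, 0.0734, 0.1092]
tool_rot: [-0.001, 1.0, -0.0, -0.001]
force: [0.8, -0.8, -2.4]
finger_gap: 0.418
gripper_force: 51.4
```

Call:
{"method": "drive_tool", "body": {
  "plan": [
    [0,0,0.012,0,0,0,-1],
    [0,0,0.012,0,0,0,-1],
    [0,0,0.006,0,0,0,-1],
    [0,0,0,0,0,0,-1]
  ]
}}

```text
t: 11.3
tcp_pos: [0.512, 0.072, 0.0788]
tool_rot: [0.001, 1.0, 0.0, -0.002]
force: [0.4, 0.1, -2.4]
finger_gap: 0.421
gripper_force: 51.4
```

Call:
{"method": "drive_tool", "body": {
  "plan": [
    [-0.001,0.0005,0.002,0,0,0,-1],
    [0,0,0.002,0,0,0,-1],
    [0,0,0.002,0,0,0,-1],
    [0,0,0.001,0,0,0,-1],
    [0,0,0,0,0,0,-1]
  ]
}}

```text
t: 11.8
tcp_pos: [0.5141, 0.0733, 0.0734]
tool_rot: [-0.0, 1.0, -0.0, 0.0]
force: [-0.5, 0.2, -2.5]
finger_gap: 0.423
gripper_force: 51.4
```

Call:
{"method": "drive_tool", "body": {
  "plan": [
    [0,0,0,0,0,0,0.1],
    [0,0,0,0,0,0,0.1],
    [0,0,0,0,0,0,0.1],
    [0,0,-0.02,0,0,0,0.1],
    [0,0,-0.03,0,0,0,0.1],
    [0,0,-0.02,0,0,0,0.1],
    [0.01,-0.03,0,0,0,0,0.3],
    [0.01,-0.03,0,0,0,0,0.3],
    [0.01,-0.04,0,0,0,0,0.3],
    [0.01,-0.04,0,0,0,0,0.3]
  ]
}}

```text
t: 12.8
tcp_pos: [0.4739, -0.0678, 0.1438]
tool_rot: [-0.001, 1.0, -0.0, 0.001]
force: [0.2, -0.2, 0.3]
finger_gap: 0.649
gripper_force: 0.0
```

Call:
{"method": "drive_tool", "body": {
  "plan": [
    [0.01,-0.04,0,0,0,0,0.3],
    [0.01,-0.04,0,0,0,0,0.3],
    [0.01,-0.04,0,0,0,0,0.3],
    [0.01,-0.04,0,0,0,0,0.3],
    [0.019,-0.039,0,0,0,0,0.3],
    [0,0,0,0,0,0,0.3],
    [0,0,0,0,0,0,0.3]
  ]
}}

```text
t: 13.5
tcp_pos: [0.4146, -0.2666, 0.1434]
tool_rot: [0.002, 1.0, 0.0, 0.0]
force: [-1.1, 0.5, -0.6]
finger_gap: 0.651
gripper_force: 0.0
```

```bash
cat > st2.py <<'E'
from st import *
s,C,o=state(); t=snap('side'); D=cloud(t); Z=D[...,2]; hsv=cv2.cvtColor(t['image'],cv2.COLOR_RGB2HSV)
def comps(lo,hi,box):
    m=(Z>lo)&(Z<hi)&(D[...,0]>box[0])&(D[...,0]<box[1])&(D[...,1]>box[2])&(D[...,1]<box[3])&(hsv[...,1]<80)
    n,l,st,ce=cv2.connectedComponentsWithStats(m.astype('u1'))
    for i in range(1,n):
        if st[i,4]>25: q,r=cv2.minEnclosingCircle(D[l==i][:,:2].astype('f4')); print('  ',ce[i].round(),st[i,4],np.round(q,4),round(r,4),D[l==i][:,2].mean().round(4))
print('side mat'); comps(.044,.052,(.36,.56,-.43,-.12)); print('side table'); comps(.086,.095,(.44,.65,0,.22))
E
python3 st2.py
```

```text
grip
   (array([0.6588, 0.0148, 0.0952]), np.float64(0.1231), np.float64(-65.91), np.int64(36))
nests
   (array([0.5121, 0.1551]), 0.0257, np.float64(0.1004), np.float64(163.85))
sleeves
   (array([ 0.4992, -0.2644,  0.0463]), 0.0181)
side mat
   [371. 296.] 157 [ 0.4934 -0.2695] 0.0192 0.048
   [338. 314.] 163 [ 0.4127 -0.2677] 0.0196 0.048
   [403. 321.] 171 [ 0.4986 -0.3575] 0.0192 0.0477
   [370. 346.] 185 [ 0.4087 -0.3617] 0.0196 0.0477
side table
   [281. 196.] 93 [0.5125 0.0709] 0.0193 0.0894
```

Call:
{"method": "drive_tool", "body": {
  "plan": [
    [-0.0005,0.0008,0.04,0,0,0,0.3],
    [0,0,0.04,0,0,0,0.3],
    [0,0,0.032,0,0,0,0.3],
    [0,0,0,0,0,0,0.3],
    [0,0,0,0,0,0,-1],
    [0,0,0,0,0,0,-1],
    [0,0,0,0,0,0,-1],
    [0,0,0,0,0,0,-1]
  ]
}}

```text
t: 14.4
tcp_pos: [0.4162, -0.2653, 0.0326]
tool_rot: [-0.0, 1.0, -0.001, 0.001]
force: [-0.3, -0.0, -2.8]
finger_gap: 0.411
gripper_force: 50.1
```

Call:
{"method": "drive_tool", "body": {
  "plan": [
    [0,0,-0.03,0,0,0,-1],
    [0,0,-0.05,0,0,0,-1],
    [-0.0081,0.0346,0,0,0,0,-1],
    [-0.0081,0.0346,0,0,0,0,-1],
    [-0.0081,0.0346,0,0,0,0,-1],
    [-0.0081,0.0346,0,0,0,0,-1],
    [-0.0081,0.0346,0,0,0,0,-1],
    [-0.0081,0.0346,0,0,0,0,-1],
    [0,0,0,0,0,0,-1],
    [0,0,0,0,0,0,-1]
  ]
}}

```text
t: 15.4
tcp_pos: [0.4643, -0.0568, 0.1119]
tool_rot: [-0.001, 1.0, -0.0, 0.0]
force: [-0.3, -0.6, -3.0]
finger_gap: 0.418
gripper_force: 51.3
```

```bash
cat > held.py <<'E'
from h import *
p=manip.sense()['tcp_pos'];print(p.round(4)); t=snap('side');D=cloud(t);Z=D[...,2]
m=(abs(D[...,0]-p[0])<.035)&(abs(D[...,1]-p[1])<.04)&(Z>p[2]-.045)&(Z<p[2]-.018)
print('held',m.sum(),'zmin',np.percentile(Z[m],2).round(4) if m.any() else None, 'tcp-z',p[2])
P=D[m&(Z<np.percentile(Z[m],40))][:,:2].astype('f4'); print(cv2.minEnclosingCircle(P))
E
python3 held.py
```

```text
[ 0.4643 -0.0568  0.1119]
held 159 zmin 0.084 tcp-z 0.11190173740755767
((0.4594995081424713, -0.05819530040025711), 0.02544613555073738)
```

Call:
{"method": "drive_tool", "body": {
  "plan": [
    [0,-0.001,0.016,0,0,0,-1],
    [0,0,0.012,0,0,0,-1],
    [0,0,0.006,0,0,0,-1],
    [0,0,0.006,0,0,0,-1],
    [0,0,0.005,0,0,0,-1],
    [0,0,0.003,0,0,0,-1],
    [0,0,0,0,0,0,-1]
  ]
}}

```text
t: 16.15
tcp_pos: [0.4642, -0.0585, 0.0632]
tool_rot: [0.0, 1.0, 0.0, -0.0]
force: [0.8, -0.2, -3.2]
finger_gap: 0.41
gripper_force: 51.2
```

Call:
{"method": "drive_tool", "body": {
  "plan": [
    [0,0,0.002,0,0,0,-1],
    [0,0,0.002,0,0,0,-1],
    [0,0,0.002,0,0,0,-1],
    [0,0,0,0,0,0,-1]
  ]
}}

```text
t: 16.55
tcp_pos: [0.4646, -0.0584, 0.06]
tool_rot: [-0.0, 1.0, -0.001, 0.001]
force: [-3.5, 0.8, 23.0]
finger_gap: 0.417
gripper_force: 53.8
```

Call:
{"method": "drive_tool", "body": {
  "plan": [
    [0,0,-0.02,0,0,0,-1],
    [0,0,-0.02,0,0,0,-1],
    [0,0,-0.015,0,0,0,-1],
    [0,0,0,0,0,0,-1],
    [-0.031,-0.017,0,0,0,0,-1],
    [-0.031,-0.017,0,0,0,0,-1],
    [-0.031,-0.017,0,0,0,0,-1],
    [-0.031,-0.017,0,0,0,0,-1],
    [-0.031,-0.018,0,0,0,0,-1],
    [0,0,0,0,0,0,-1]
  ]
}}

```text
t: 17.55
tcp_pos: [0.6243, -0.1477, 0.1117]
tool_rot: [0.001, 1.0, -0.002, 0.004]
force: [0.8, 0.6, -3.5]
finger_gap: 0.418
gripper_force: 51.5
```

Call:
{"method": "drive_tool", "body": {
  "plan": [
    [0,0,0.03,0,0,0,-1],
    [0,0,0.03,0,0,0,-1],
    [0,0,0.01,0,0,0,-1],
    [0,0,0.006,0,0,0,-1],
    [0,0,0,0,0,0,-1]
  ]
}}

```text
t: 18.05
tcp_pos: [0.6188, -0.1441, 0.0357]
tool_rot: [-0.0, 1.0, 0.0, -0.001]
force: [0.1, 0.3, -1.6]
finger_gap: 0.418
gripper_force: 51.5
```

Call:
{"method": "drive_tool", "body": {
  "plan": [
    [0,0,0.0015,0,0,0,-1],
    [0,0,0.001,0,0,0,-1],
    [0,0,0,0,0,0,0.1],
    [0,0,0,0,0,0,0.1],
    [0,0,0,0,0,0,0.1],
    [0,0,-0.03,0,0,0,0.1],
    [0,0,-0.04,0,0,0,0.1],
    [0,0,-0.03,0,0,0,0.1],
    [0.025,-0.025,0,0,0,0,0.3],
    [0.025,-0.025,0,0,0,0,0.3]
  ]
}}

```text
t: 19.05
tcp_pos: [0.5703, -0.1948, 0.1361]
tool_rot: [-0.001, 1.0, -0.001, 0.002]
force: [0.0, -0.5, -1.1]
finger_gap: 0.646
gripper_force: 0.0
```

Call:
{"method": "drive_tool", "body": {
  "plan": [
    [0.025,-0.025,0,0,0,0,0.3],
    [0.025,-0.025,0,0,0,0,0.3],
    [0.0225,-0.0245,0,0,0,0,0.3],
    [0,0,0,0,0,0,0.3],
    [0,0,0,0,0,0,0.3]
  ]
}}

```text
t: 19.55
tcp_pos: [0.4967, -0.2695, 0.1343]
tool_rot: [0.001, 1.0, -0.0, 0.0]
force: [0.5, 0.8, 0.7]
finger_gap: 0.652
gripper_force: 0.0
```

```bash
cat >> st2.py <<'E'
print('side tub'); comps(.044,.052,(.57,.72,-.28,-.08))
E
python3 st2.py
```

```text
nests
sleeves
side mat
   [371. 296.] 151 [ 0.4931 -0.2696] 0.0196 0.048
   [403. 321.] 174 [ 0.4981 -0.3578] 0.0197 0.0476
   [370. 346.] 181 [ 0.4094 -0.3627] 0.0192 0.048
side table
   [281. 196.] 93 [0.5124 0.0706] 0.0196 0.0894
side tub
```

Call:
{"method": "drive_tool", "body": {
  "plan": [
    [0,0.001,0.04,0,0,0,0.3],
    [0,0,0.04,0,0,0,0.3],
    [0,0,0.023,0,0,0,0.3],
    [0,0,0,0,0,0,0.3],
    [0,0,0,0,0,0,-1],
    [0,0,0,0,0,0,-1],
    [0,0,0,0,0,0,-1],
    [0,0,0,0,0,0,-1]
  ]
}}

```text
t: 20.45
tcp_pos: [0.4972, -0.2681, 0.0318]
tool_rot: [-0.0, 1.0, -0.001, 0.001]
force: [0.2, -0.9, -3.6]
finger_gap: 0.423
gripper_force: 50.1
```

Call:
{"method": "drive_tool", "body": {
  "plan": [
    [0,0,-0.03,0,0,0,-1],
    [0,0,-0.05,0,0,0,-1],
    [0.0055,0.035,0,0,0,0,-1],
    [0.0055,0.035,0,0,0,0,-1],
    [0.0055,0.035,0,0,0,0,-1],
    [0.0055,0.035,0,0,0,0,-1],
    [0.0055,0.035,0,0,0,0,-1],
    [0.005,0.035,0,0,0,0,-1],
    [0,0,0,0,0,0,-1],
    [0,0,0,0,0,0,-1]
  ]
}}

```text
t: 21.45
tcp_pos: [0.4645, -0.0573, 0.1114]
tool_rot: [-0.001, 1.0, -0.0, 0.001]
force: [0.6, -0.8, -2.4]
finger_gap: 0.417
gripper_force: 51.1
```

```bash
python3 held.py; python3 st2.py
```

```text
[ 0.4645 -0.0573  0.1114]
held 143 zmin 0.0809 tcp-z 0.11142166858384
((0.4564833343029022, -0.0644087940454483), 0.024054359644651413)
grip
   (array([0.659 , 0.0148, 0.0956]), np.float64(0.1232), np.float64(-65.79), np.int64(45))
nests
   (array([0.5204, 0.0831]), 0.0287, np.float64(0.0985), np.float64(-153.44))
   (array([0.5001, 0.1432]), 0.0316, np.float64(0.1096), np.float64(171.59))
sleeves
   (array([ 0.5005, -0.3557,  0.0463]), 0.0182)
   (array([ 0.4117, -0.36  ,  0.0465]), 0.0178)
side mat
   [403. 321.] 165 [ 0.4992 -0.3573] 0.0198 0.0476
   [370. 346.] 179 [ 0.41  -0.363] 0.0191 0.0477
side table
side tub
   [375. 239.] 110 [ 0.6178 -0.146 ] 0.0198 0.0483
```

```bash
python3 sv.py side3.png
```

```text
[ 0.46507216 -0.05909508  0.11110919]
[297 245]
```

View pics/side3.png

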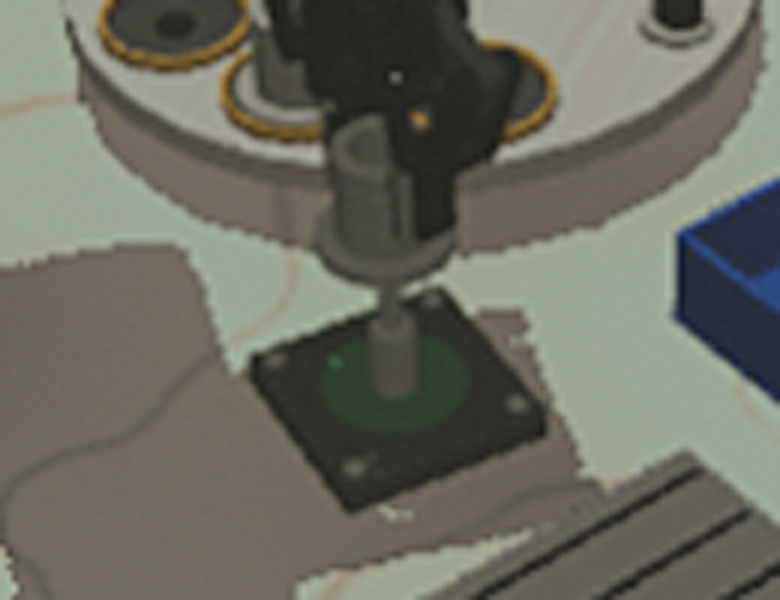

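Call:
{"method": "drive_tool", "body": {
  "plan": [
    [0,0,0.016,0,0,0,-1],
    [0,0,0.012,0,0,0,-1],
    [0,0,0.006,0,0,0,-1],
    [0,0,0.006,0,0,0,-1],
    [0,0,0.005,0,0,0,-1],
    [0,0,0.003,0,0,0,-1],
    [0,0,0,0,0,0,-1]
  ]
}}

```text
t: 22.35
tcp_pos: [0.4643, -0.0579, 0.0626]
tool_rot: [0.0, 1.0, 0.0, -0.0]
force: [0.0, -0.0, -2.7]
finger_gap: 0.42
gripper_force: 51.1
```

Call:
{"method": "drive_tool", "body": {
  "plan": [
    [0,0,0.002,0,0,0,-1],
    [0,0,0.002,0,0,0,-1],
    [0,0,0.002,0,0,0,-1],
    [0,0,0,0,0,0,-1]
  ]
}}

```text
t: 22.75
tcp_pos: [0.4646, -0.0579, 0.0594]
tool_rot: [-0.0, 1.0, -0.0, 0.001]
force: [-3.4, 0.6, 21.7]
finger_gap: 0.42
gripper_force: 53.5
```

Call:
{"method": "drive_tool", "body": {
  "plan": [
    [0,0,-0.02,0,0,0,-1],
    [0,0,-0.02,0,0,0,-1],
    [0,0,-0.015,0,0,0,-1],
    [0,0,0,0,0,0,-1],
    [-0.029,-0.021,0,0,0,0,-1],
    [-0.029,-0.021,0,0,0,0,-1],
    [-0.029,-0.021,0,0,0,0,-1],
    [-0.029,-0.021,0,0,0,0,-1],
    [-0.029,-0.021,0,0,0,0,-1],
    [-0.029,-0.021,0,0,0,0,-1]
  ]
}}

```text
t: 23.75
tcp_pos: [0.6385, -0.1843, 0.1101]
tool_rot: [0.0, 1.0, 0.001, -0.001]
force: [0.1, -0.5, -1.8]
finger_gap: 0.415
gripper_force: 51.6
```

Call:
{"method": "drive_tool", "body": {
  "plan": [
    [-0.0295,-0.021,0,0,0,0,-1],
    [0,0,0,0,0,0,-1],
    [0,0,0.03,0,0,0,-1],
    [0,0,0.03,0,0,0,-1],
    [0,0,0.01,0,0,0,-1],
    [0,0,0.006,0,0,0,-1],
    [0,0,0,0,0,0,-1]
  ]
}}

```text
t: 24.45
tcp_pos: [0.6673, -0.2046, 0.0351]
tool_rot: [-0.0, 1.0, 0.0, -0.001]
force: [-0.1, -0.5, -2.7]
finger_gap: 0.419
gripper_force: 51.6
```

Call:
{"method": "drive_tool", "body": {
  "plan": [
    [0,0,0.0015,0,0,0,-1],
    [0,0,0.001,0,0,0,-1],
    [0,0,0,0,0,0,0.1],
    [0,0,0,0,0,0,0.1],
    [0,0,0,0,0,0,0.1],
    [0,0,-0.03,0,0,0,0.1],
    [0,0,-0.04,0,0,0,0.1],
    [0,0,-0.03,0,0,0,0.1],
    [0.028,-0.025,0,0,0,0,0.3],
    [0.028,-0.025,0,0,0,0,0.3]
  ]
}}

```text
t: 25.45
tcp_pos: [0.6129, -0.2553, 0.1358]
tool_rot: [-0.001, 1.0, -0.001, 0.002]
force: [-1.0, -0.6, -0.8]
finger_gap: 0.648
gripper_force: 0.0
```

Call:
{"method": "drive_tool", "body": {
  "plan": [
    [0.028,-0.025,0,0,0,0,0.3],
    [0.028,-0.025,0,0,0,0,0.3],
    [0.028,-0.025,0,0,0,0,0.3],
    [0.027,-0.026,0,0,0,0,0.3],
    [0,0,0,0,0,0,0.3],
    [0,0,0,0,0,0,0.3]
  ]
}}

```text
t: 26.05
tcp_pos: [0.5005, -0.3567, 0.1339]
tool_rot: [0.001, 1.0, -0.0, 0.001]
force: [-0.7, -0.4, -1.1]
finger_gap: 0.649
gripper_force: 0.0
```

```bash
python3 st2.py
```

```text
grip
   (array([0.6587, 0.0149, 0.0957]), np.float64(0.123), np.float64(-65.92), np.int64(30))
nests
   (array([0.5677, 0.0267]), 0.0315, np.float64(0.1085), np.float64(-112.1))
   (array([0.5131, 0.0731]), 0.0316, np.float64(0.1097), np.float64(-150.46))
   (array([0.5001, 0.1432]), 0.0316, np.float64(0.1096), np.float64(171.59))
sleeves
side mat
   [403. 321.] 164 [ 0.499  -0.3574] 0.0197 0.0477
   [370. 346.] 184 [ 0.4089 -0.3629] 0.0191 0.0478
side table
   [281. 197.] 93 [0.5139 0.0711] 0.02 0.0893
side tub
   [374. 239.] 99 [ 0.6154 -0.1452] 0.0187 0.0484
```

Call:
{"method": "drive_tool", "body": {
  "plan": [
    [0,0.001,0.04,0,0,0,0.3],
    [0,0,0.04,0,0,0,0.3],
    [0,0,0.023,0,0,0,0.3],
    [0,0,0,0,0,0,0.3],
    [0,0,0,0,0,0,-1],
    [0,0,0,0,0,0,-1],
    [0,0,0,0,0,0,-1],
    [0,0,0,0,0,0,-1]
  ]
}}

```text
t: 26.95
tcp_pos: [0.5012, -0.3552, 0.0314]
tool_rot: [-0.0, 1.0, -0.001, 0.001]
force: [-0.1, 0.8, 0.3]
finger_gap: 0.419
gripper_force: 50.3
```

Call:
{"method": "drive_tool", "body": {
  "plan": [
    [0,0,-0.03,0,0,0,-1],
    [0,0,-0.05,0,0,0,-1],
    [0.0046,0.037,0,0,0,0,-1],
    [0.0046,0.037,0,0,0,0,-1],
    [0.0046,0.037,0,0,0,0,-1],
    [0.0046,0.037,0,0,0,0,-1],
    [0.0046,0.037,0,0,0,0,-1],
    [0.0046,0.037,0,0,0,0,-1],
    [0.0046,0.037,0,0,0,0,-1],
    [0.0043,0.038,0,0,0,0,-1]
  ]
}}

```text
t: 27.95
tcp_pos: [0.4642, -0.0568, 0.1111]
tool_rot: [0.0, 1.0, -0.0, 0.001]
force: [0.7, 0.1, -2.7]
finger_gap: 0.416
gripper_force: 51.0
```

Call:
{"method": "drive_tool", "body": {
  "plan": [
    [0,0,0,0,0,0,-1],
    [0,0,0,0,0,0,-1]
  ]
}}

```text
t: 28.15
tcp_pos: [0.4646, -0.0573, 0.111]
tool_rot: [-0.001, 1.0, -0.0, 0.001]
force: [0.3, -0.8, -2.9]
finger_gap: 0.421
gripper_force: 51.1
```

```bash
python3 held.py; python3 st2.py|grep -A3 'side mat'
```

```text
[ 0.4646 -0.0573  0.111 ]
held 141 zmin 0.0848 tcp-z 0.11095539580890927
((0.4603021442890167, -0.05690286308526993), 0.026703711599111557)
side mat
   [370. 346.] 183 [ 0.4091 -0.3613] 0.019 0.0476
side table
side tub
```

Call:
{"method": "drive_tool", "body": {
  "plan": [
    [0,0,0.016,0,0,0,-1],
    [0,0,0.012,0,0,0,-1],
    [0,0,0.006,0,0,0,-1],
    [0,0,0.006,0,0,0,-1],
    [0,0,0.005,0,0,0,-1],
    [0,0,0.003,0,0,0,-1],
    [0,0,0,0,0,0,-1]
  ]
}}

```text
t: 29.0
tcp_pos: [0.4642, -0.0579, 0.0621]
tool_rot: [0.0, 1.0, 0.0, -0.0]
force: [0.6, 0.4, -2.7]
finger_gap: 0.417
gripper_force: 51.0
```

Call:
{"method": "drive_tool", "body": {
  "plan": [
    [0,0,0.002,0,0,0,-1],
    [0,0,0.002,0,0,0,-1],
    [0,0,0.002,0,0,0,-1],
    [0,0,0,0,0,0,-1]
  ]
}}

```text
t: 29.4
tcp_pos: [0.4642, -0.0578, 0.0562]
tool_rot: [-0.0, 1.0, 0.0, -0.0]
force: [0.7, 0.4, -2.8]
finger_gap: 0.422
gripper_force: 51.0
```

Clean so far; on to the foot (expected TCP z ≈ 0.0414).

Call:
{"method": "drive_tool", "body": {
  "plan": [
    [0,0,0.004,0,0,0,-1],
    [0,0,0.004,0,0,0,-1],
    [0,0,0.004,0,0,0,-1],
    [0,0,0.002,0,0,0,-1],
    [0,0,0.001,0,0,0,-1],
    [0,0,0,0,0,0,-1]
  ]
}}

```text
t: 30.0
tcp_pos: [0.4642, -0.0579, 0.0414]
tool_rot: [0.0, 1.0, 0.0, -0.0]
force: [-0.8, -0.6, -2.0]
finger_gap: 0.42
gripper_force: 51.1
```

Call:
{"method": "drive_tool", "body": {
  "plan": [
    [0,0,0.001,0,0,0,-1],
    [0,0,0,0,0,0,-1]
  ]
}}

```text
t: 30.2
tcp_pos: [0.4642, -0.0579, 0.0414]
tool_rot: [-0.0, 1.0, -0.0, 0.0]
force: [-2.1, 0.4, 8.8]
finger_gap: 0.418
gripper_force: 52.1
```

Call:
{"method": "drive_tool", "body": {
  "plan": [
    [0,0,-0.02,0,0,0,-1],
    [0,0,-0.025,0,0,0,-1],
    [0,0,-0.025,0,0,0,-1],
    [0,0,-0.025,0,0,0,-1],
    [0,0,0,0,0,0,-1],
    [-0.006,0.0335,0,0,0,0,-1],
    [-0.006,0.0335,0,0,0,0,-1],
    [-0.006,0.0335,0,0,0,0,-1],
    [-0.006,0.0335,0,0,0,0,-1],
    [-0.006,0.0335,0,0,0,0,-1]
  ]
}}

```text
t: 31.2
tcp_pos: [0.4935, 0.1109, 0.1339]
tool_rot: [0.0, 1.0, -0.0, -0.001]
force: [-0.8, -0.1, -3.5]
finger_gap: 0.417
gripper_force: 52.0
```

Call:
{"method": "drive_tool", "body": {
  "plan": [
    [-0.006,0.0335,0,0,0,0,-1],
    [0,0,0,0,0,0,-1],
    [0,0,0.025,0,0,0,-1],
    [0,0,0.02,0,0,0,-1],
    [0,0,0.012,0,0,0,-1],
    [0,0,0,0,0,0,-1],
    [0,0,0,0,0,0,-1]
  ]
}}

```text
t: 31.9
tcp_pos: [0.5, 0.1427, 0.078]
tool_rot: [0.0, 1.0, -0.0, -0.001]
force: [0.9, 0.3, -1.9]
finger_gap: 0.42
gripper_force: 52.2
```

Call:
{"method": "drive_tool", "body": {
  "plan": [
    [0,0,0.002,0,0,0,-1],
    [0,0,0.002,0,0,0,-1],
    [0,0,0,0,0,0,-1]
  ]
}}

```text
t: 32.2
tcp_pos: [0.5003, 0.1431, 0.0746]
tool_rot: [0.0, 1.0, -0.0, 0.0]
force: [-0.2, -0.5, -2.8]
finger_gap: 0.42
gripper_force: 52.2
```

Call:
{"method": "drive_tool", "body": {
  "plan": [
    [0,0,0.0005,0,0,0,0.1],
    [0,0,0,0,0,0,0.1],
    [0,0,0,0,0,0,0.1],
    [0,0,-0.02,0,0,0,0.1],
    [0,0,-0.03,0,0,0,0.1],
    [0,0,-0.025,0,0,0,0.1],
    [0.0074,-0.042,0,0,0,0,0.1],
    [0.0074,-0.042,0,0,0,0,0.1],
    [0.0074,-0.042,0,0,0,0,0.3],
    [0.0074,-0.042,0,0,0,0,0.3]
  ]
}}

```text
t: 33.2
tcp_pos: [0.4705, -0.0262, 0.1493]
tool_rot: [-0.0, 1.0, -0.0, 0.001]
force: [1.2, 0.0, 0.9]
finger_gap: 0.647
gripper_force: 0.0
```

Call:
{"method": "drive_tool", "body": {
  "plan": [
    [0.0074,-0.042,0,0,0,0,0.3],
    [0.0074,-0.042,0,0,0,0,0.3],
    [0.0074,-0.042,0,0,0,0,0.3],
    [0.0074,-0.042,0,0,0,0,0.3],
    [0.0074,-0.042,0,0,0,0,0.3],
    [0.0074,-0.042,0,0,0,0,0.3],
    [0.0074,-0.042,0,0,0,0,0.3],
    [0.0073,-0.041,0,0,0,0,0.3],
    [0,0,0,0,0,0,0.3],
    [0,0,0,0,0,0,0.3]
  ]
}}

```text
t: 34.2
tcp_pos: [0.411, -0.3605, 0.1488]
tool_rot: [0.001, 1.0, 0.0, -0.0]
force: [-0.5, -0.3, 0.2]
finger_gap: 0.65
gripper_force: 0.0
```

```bash
python3 st2.py
```

```text
grip
   (array([0.6588, 0.0149, 0.095 ]), np.float64(0.123), np.float64(-65.88), np.int64(38))
nests
   (array([0.5674, 0.0261]), 0.0316, np.float64(0.1091), np.float64(-112.13))
   (array([0.5136, 0.0731]), 0.0316, np.float64(0.1093), np.float64(-150.34))
   (array([0.4999, 0.1434]), 0.0315, np.float64(0.1098), np.float64(171.54))
sleeves
side mat
   [370. 346.] 186 [ 0.4094 -0.3615] 0.0191 0.0476
side table
   [259. 186.] 89 [0.4958 0.1419] 0.0215 0.0891
   [281. 196.] 93 [0.5126 0.0711] 0.02 0.0897
side tub
   [410. 244.] 120 [ 0.6639 -0.2059] 0.0201 0.0485
```

Call:
{"method": "drive_tool", "body": {
  "plan": [
    [-0.0005,0.0005,0.045,0,0,0,0.3],
    [0,0,0.045,0,0,0,0.3],
    [0,0,0.028,0,0,0,0.3],
    [0,0,0,0,0,0,0.3],
    [0,0,0,0,0,0,-1],
    [0,0,0,0,0,0,-1],
    [0,0,0,0,0,0,-1],
    [0,0,0,0,0,0,-1]
  ]
}}

```text
t: 35.1
tcp_pos: [0.4125, -0.3597, 0.0321]
tool_rot: [-0.0, 1.0, -0.001, 0.001]
force: [-0.9, -0.4, -2.0]
finger_gap: 0.418
gripper_force: 50.2
```

Call:
{"method": "drive_tool", "body": {
  "plan": [
    [0,0,-0.03,0,0,0,-1],
    [0,0,-0.05,0,0,0,-1],
    [-0.0065,0.0377,0,0,0,0,-1],
    [-0.0065,0.0377,0,0,0,0,-1],
    [-0.0065,0.0377,0,0,0,0,-1],
    [-0.0065,0.0377,0,0,0,0,-1],
    [-0.0065,0.0377,0,0,0,0,-1],
    [-0.0065,0.0377,0,0,0,0,-1],
    [-0.0065,0.0377,0,0,0,0,-1],
    [-0.0065,0.0377,0,0,0,0,-1]
  ]
}}

```text
t: 36.1
tcp_pos: [0.4643, -0.0564, 0.1115]
tool_rot: [0.0, 1.0, -0.0, 0.001]
force: [0.6, -0.3, -2.6]
finger_gap: 0.418
gripper_force: 51.0
```

Call:
{"method": "drive_tool", "body": {
  "plan": [
    [0,0,0,0,0,0,-1],
    [0,0,0,0,0,0,-1]
  ]
}}

```text
t: 36.3
tcp_pos: [0.4642, -0.057, 0.1114]
tool_rot: [-0.001, 1.0, -0.0, 0.001]
force: [1.1, -0.4, -2.1]
finger_gap: 0.417
gripper_force: 51.1
```

```bash
python3 held.py; python3 st2.py
```

```text
[ 0.4642 -0.057   0.1114]
held 148 zmin 0.0844 tcp-z 0.11142121321847445
((0.4586179554462433, -0.05943271890282631), 0.025032903999090195)
grip
   (array([0.659 , 0.0148, 0.0957]), np.float64(0.1232), np.float64(-65.82), np.int64(45))
nests
   (array([0.5204, 0.0831]), 0.0287, np.float64(0.0985), np.float64(-153.44))
   (array([0.4998, 0.1434]), 0.0315, np.float64(0.1099), np.float64(171.51))
sleeves
side mat
side table
   [259. 186.] 85 [0.4962 0.1417] 0.0207 0.0888
side tub
   [375. 239.] 106 [ 0.6156 -0.1453] 0.019 0.0484
   [409. 244.] 123 [ 0.6657 -0.2056] 0.0195 0.0482
```

Both tub sleeves are standing. Insert the last one.

Call:
{"method": "drive_tool", "body": {
  "plan": [
    [0,-0.0005,0.016,0,0,0,-1],
    [0,0,0.012,0,0,0,-1],
    [0,0,0.006,0,0,0,-1],
    [0,0,0.006,0,0,0,-1],
    [0,0,0.005,0,0,0,-1],
    [0,0,0.003,0,0,0,-1],
    [0,0,0,0,0,0,-1]
  ]
}}

```text
t: 37.15
tcp_pos: [0.464, -0.0583, 0.0626]
tool_rot: [0.0, 1.0, 0.0, -0.0]
force: [-0.3, -0.8, -2.1]
finger_gap: 0.421
gripper_force: 51.1
```

Call:
{"method": "drive_tool", "body": {
  "plan": [
    [0,0,0.002,0,0,0,-1],
    [0,0,0.002,0,0,0,-1],
    [0,0,0.002,0,0,0,-1],
    [0,0,0,0,0,0,-1]
  ]
}}

```text
t: 37.55
tcp_pos: [0.4644, -0.0583, 0.0596]
tool_rot: [-0.0, 1.0, -0.001, 0.001]
force: [-3.8, 1.2, 24.2]
finger_gap: 0.413
gripper_force: 53.8
```

Call:
{"method": "drive_tool", "body": {
  "plan": [
    [0,0,-0.02,0,0,0,-1],
    [0,0,-0.02,0,0,0,-1],
    [0,0,-0.015,0,0,0,-1],
    [0,0,0,0,0,0,-1],
    [-0.025,-0.0273,0,0,0,0,-1],
    [-0.025,-0.0273,0,0,0,0,-1],
    [-0.025,-0.0273,0,0,0,0,-1],
    [-0.025,-0.0273,0,0,0,0,-1],
    [-0.025,-0.0273,0,0,0,0,-1],
    [-0.025,-0.0273,0,0,0,0,-1]
  ]
}}

```text
t: 38.55
tcp_pos: [0.6141, -0.2227, 0.1102]
tool_rot: [0.0, 1.0, 0.001, -0.001]
force: [0.2, 0.0, -2.5]
finger_gap: 0.419
gripper_force: 51.5
```

Call:
{"method": "drive_tool", "body": {
  "plan": [
    [0,0,0,0,0,0,-1],
    [0,0,0,0,0,0,-1],
    [0,0,0.02,0,0,0,-1],
    [0,0,0,0,0,0,-1]
  ]
}}

```text
t: 38.95
tcp_pos: [0.6106, -0.2195, 0.0886]
tool_rot: [-0.0, 1.0, 0.002, -0.004]
force: [-0.6, 1.2, -2.9]
finger_gap: 0.416
gripper_force: 51.5
```

Call:
{"method": "drive_tool", "body": {
  "plan": [
    [-0.003,-0.002,0,0,0,0,-1],
    [0,0,0,0,0,0,-1],
    [0,0,0,0,0,0,-1]
  ]
}}

```text
t: 39.25
tcp_pos: [0.6175, -0.2241, 0.0927]
tool_rot: [-0.0, 1.0, -0.0, 0.001]
force: [-0.1, 0.5, -3.6]
finger_gap: 0.414
gripper_force: 51.5
```

Call:
{"method": "drive_tool", "body": {
  "plan": [
    [0.0025,0,0.02,0,0,0,-1],
    [0,0,0.02,0,0,0,-1],
    [0,0,0.01,0,0,0,-1],
    [0,0,0.006,0,0,0,-1],
    [0,0,0,0,0,0,-1]
  ]
}}

```text
t: 39.75
tcp_pos: [0.6144, -0.224, 0.0355]
tool_rot: [0.0, 1.0, 0.0, -0.0]
force: [-0.4, 0.1, -1.9]
finger_gap: 0.415
gripper_force: 51.5
```

Call:
{"method": "drive_tool", "body": {
  "plan": [
    [0,0,0.0015,0,0,0,-1],
    [0,0,0.001,0,0,0,-1],
    [0,0,0,0,0,0,0],
    [0,0,0,0,0,0,0],
    [0,0,0,0,0,0,0],
    [0,0,-0.03,0,0,0,0],
    [0,0,-0.04,0,0,0,0],
    [0,0,-0.03,0,0,0,0],
    [-0.007,0.04,0,0,0,0,0.3],
    [-0.007,0.04,0,0,0,0,0.3]
  ]
}}

```text
t: 40.75
tcp_pos: [0.6298, -0.145, 0.1357]
tool_rot: [0.002, 1.0, -0.001, 0.002]
force: [0.3, 0.3, 0.1]
finger_gap: 0.653
gripper_force: 0.0
```

Call:
{"method": "drive_tool", "body": {
  "plan": [
    [-0.007,0.04,0,0,0,0,0.3],
    [-0.007,0.04,0,0,0,0,0.3],
    [-0.007,0.04,0,0,0,0,0.3],
    [-0.009,0.038,0,0,0,0,0.3],
    [0,0,0,0,0,0,0.3],
    [0,0,0,0,0,0,0.3]
  ]
}}

```text
t: 41.35
tcp_pos: [0.6587, 0.015, 0.1337]
tool_rot: [-0.001, 1.0, -0.0, 0.0]
force: [-0.1, -0.2, -0.7]
finger_gap: 0.649
gripper_force: 0.0
```

```bash
python3 st2.py
python3 - <<'E'
from h import *
snap('side','side4.png')
E
```

```text
nests
   (array([0.567 , 0.0269]), 0.0324, np.float64(0.1085), np.float64(-112.47))
   (array([0.513, 0.072]), 0.0314, np.float64(0.1103), np.float64(-149.99))
sleeves
side mat
side table
   [259. 186.] 87 [0.4972 0.141 ] 0.021 0.0891
   [281. 196.] 91 [0.5128 0.0718] 0.0194 0.0894
side tub
   [375. 239.] 104 [ 0.6155 -0.1453] 0.0191 0.0484
   [409. 244.] 118 [ 0.6649 -0.2053] 0.0209 0.0484
   [398. 259.] 133 [ 0.6116 -0.2246] 0.019 0.0482
```

View pics/side4.png

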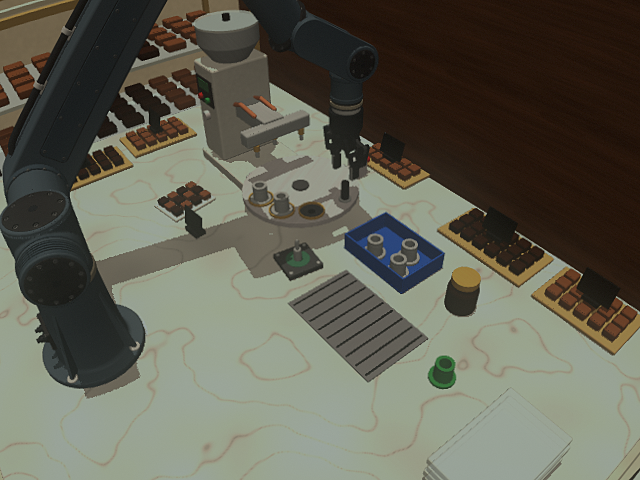

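Call:
{"method": "drive_tool", "body": {
  "plan": [
    [0,0,0.03,0,0,0,0.3],
    [0,0,0.025,0,0,0,0.3],
    [0,0,0,0,0,0,0.3],
    [0,0,0,0,0,0,-1],
    [0,0,0,0,0,0,-1],
    [0,0,0,0,0,0,-1],
    [0,0,0,0,0,0,-1],
    [0,0,0,0,0,0,-1]
  ],
  "newtons": 40
}}

```text
t: 42.3
tcp_pos: [0.659, 0.0146, 0.0801]
tool_rot: [0.0, 1.0, 0.0, 0.001]
force: [-3.0, 3.9, 6.4]
finger_gap: 0.225
gripper_force: 40.1
```

Run:
```python
import numpy as np
a=np.radians(-65.8-np.r_[0,1,3,6,np.linspace(10.5,114,24),117,119,120]); x=.6085+.1247*np.cos(a); y=.1272+.1247*np.sin(a)
p=np.round(np.c_[x,y],4); d=np.diff(p,axis=0)
for k in range(0,len(d),10): print(str([[round(float(-u),4),round(float(v),4),0,0,0,0,-1] for u,v in d[k:k+10]]),p[min(k+10,len(d))])
```

```text
[[0.002, -0.0009, 0, 0, 0, 0, -1], [0.004, -0.0017, 0, 0, 0, 0, -1], [0.0062, -0.0022, 0, 0, 0, 0, -1], [0.0094, -0.0027, 0, 0, 0, 0, -1], [0.0096, -0.0019, 0, 0, 0, 0, -1], [0.0097, -0.0012, 0, 0, 0, 0, -1], [0.0098, -0.0004, 0, 0, 0, 0, -1], [0.0097, 0.0004, 0, 0, 0, 0, -1], [0.0098, 0.0011, 0, 0, 0, 0, -1], [0.0096, 0.0018, 0, 0, 0, 0, -1]] [0.5798 0.0058]
[[0.0094, 0.0027, 0, 0, 0, 0, -1], [0.0092, 0.0033, 0, 0, 0, 0, -1], [0.0089, 0.0041, 0, 0, 0, 0, -1], [0.0086, 0.0047, 0, 0, 0, 0, -1], [0.0081, 0.0055, 0, 0, 0, 0, -1], [0.0078, 0.006, 0, 0, 0, 0, -1], [0.0072, 0.0066, 0, 0, 0, 0, -1], [0.0066, 0.0072, 0, 0, 0, 0, -1], [0.0061, 0.0077, 0, 0, 0, 0, -1], [0.0055, 0.0081, 0, 0, 0, 0, -1]] [0.5024 0.0617]
[[0.0048, 0.0085, 0, 0, 0, 0, -1], [0.0041, 0.0089, 0, 0, 0, 0, -1], [0.0035, 0.0092, 0, 0, 0, 0, -1], [0.0027, 0.0094, 0, 0, 0, 0, -1], [0.0019, 0.0096, 0, 0, 0, 0, -1], [0.0012, 0.0097, 0, 0, 0, 0, -1], [0.0004, 0.0098, 0, 0, 0, 0, -1], [-0.0001, 0.0065, 0, 0, 0, 0, -1], [-0.0003, 0.0043, 0, 0, 0, 0, -1], [-0.0002, 0.0022, 0, 0, 0, 0, -1]] [0.4844 0.1398]
```

Call:
{"method": "drive_tool", "body": {
  "plan": [
    [0.002,-0.0009,0,0,0,0,-1],
    [0.004,-0.0017,0,0,0,0,-1],
    [0.0062,-0.0022,0,0,0,0,-1],
    [0.0094,-0.0027,0,0,0,0,-1],
    [0.0096,-0.0019,0,0,0,0,-1],
    [0.0097,-0.0012,0,0,0,0,-1],
    [0.0098,-0.0004,0,0,0,0,-1],
    [0.0097,0.0004,0,0,0,0,-1],
    [0.0098,0.0011,0,0,0,0,-1],
    [0.0096,0.0018,0,0,0,0,-1]
  ]
}}

```text
t: 43.3
tcp_pos: [0.5825, 0.006, 0.0801]
tool_rot: [0.001, 1.0, -0.0, 0.005]
force: [2.3, 3.2, 1.8]
finger_gap: 0.222
gripper_force: 39.9
```

Call:
{"method": "drive_tool", "body": {
  "plan": [
    [0.0094,0.0027,0,0,0,0,-1],
    [0.0092,0.0033,0,0,0,0,-1],
    [0.0089,0.0041,0,0,0,0,-1],
    [0.0086,0.0047,0,0,0,0,-1],
    [0.0081,0.0055,0,0,0,0,-1],
    [0.0078,0.006,0,0,0,0,-1],
    [0.0072,0.0066,0,0,0,0,-1],
    [0.0066,0.0072,0,0,0,0,-1],
    [0.0061,0.0077,0,0,0,0,-1],
    [0.0055,0.0081,0,0,0,0,-1]
  ]
}}

```text
t: 44.3
tcp_pos: [0.4978, 0.06, 0.0797]
tool_rot: [-0.0, 1.0, -0.002, -0.003]
force: [-7.1, -8.6, 15.4]
finger_gap: 0.22
gripper_force: 41.9
```

Call:
{"method": "drive_tool", "body": {
  "plan": [
    [0,0,0,0,0,0,-1],
    [0,0,0,0,0,0,-1]
  ]
}}

```text
t: 44.5
tcp_pos: [0.4974, 0.0607, 0.0796]
tool_rot: [-0.001, 1.0, -0.001, -0.004]
force: [-8.1, -8.3, 17.3]
finger_gap: 0.221
gripper_force: 41.9
```

```bash
python3 st2.py; python3 sv.py side5.png
```

```text
nests
sleeves
side mat
side table
   [281. 205.] 29 [0.4957 0.0441] 0.0106 0.0904
side tub
   [375. 239.] 109 [ 0.6153 -0.1442] 0.0188 0.0483
   [409. 244.] 122 [ 0.6656 -0.206 ] 0.0209 0.0482
   [398. 259.] 130 [ 0.6116 -0.2229] 0.0204 0.0481
[0.49746427 0.06058839 0.07963932]
[279 213]
```

View pics/side5.png

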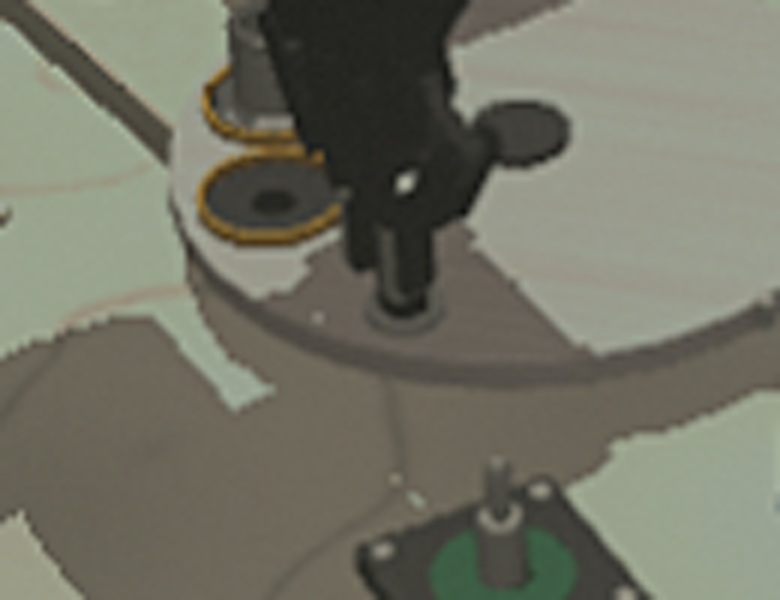

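Call:
{"method": "drive_tool", "body": {
  "plan": [
    [0,0,0,0,0,0,0.0],
    [0,0,0,0,0,0,0.0],
    [0,0,0,0,0,0,0.0]
  ]
}}

```text
t: 44.95
tcp_pos: [0.5013, 0.062, 0.0782]
tool_rot: [-0.0, 1.0, -0.0, -0.0]
force: [-0.1, -0.2, 0.7]
finger_gap: 0.498
gripper_force: 0.0
```

Run:
```python
from h import *
for _ in range(1):
    p=manip.sense(); print(p['tcp_pos'].round(4),p['q'].round(3))
t=snap('side');D=cloud(t);Z=D[...,2]; 
m=(Z>.05)&(Z<.062)&(np.hypot(D[...,0]-.5,D[...,1]-.06)<.03); print(m.sum(),D[m].mean(0))
p=t['image'];d=(p.max(2)<45)
m=(Z>.05)&(Z<.06)&(np.hypot(D[...,0]-.5,D[...,1]-.06)<.03)&d;print(m.sum(),D[m].mean(0),D[m].min(0),D[m].max(0))
```

```text
[0.5013 0.062  0.0782] [-0.098  0.645  1.864 -0.     0.633 -1.669]
51 [0.49584828 0.05605685 0.05310859]
12 [0.49538071 0.05666623 0.05550099] [0.49300661 0.05024048 0.05080065] [0.49863592 0.0688937  0.05991688]
```

Call:
{"method": "drive_tool", "body": {
  "plan": [
    [0,0,0,0,0,0,-1],
    [0,0,0,0,0,0,-1],
    [0,0,0,0,0,0,-1],
    [0,0,0,0,0,0,-1]
  ],
  "newtons": 30
}}

```text
t: 45.4
tcp_pos: [0.5007, 0.0621, 0.0782]
tool_rot: [-0.0, 1.0, -0.0, -0.001]
force: [-2.4, -1.2, 1.6]
finger_gap: 0.226
gripper_force: 29.3
```

Call:
{"method": "drive_tool", "body": {
  "plan": [
    [0.0048,0.0085,0,0,0,0,-1],
    [0.0041,0.0089,0,0,0,0,-1],
    [0.0035,0.0092,0,0,0,0,-1],
    [0,0,0,0,0,0,-1]
  ]
}}

```text
t: 45.8
tcp_pos: [0.4857, 0.0893, 0.0782]
tool_rot: [-0.0, 1.0, 0.0, -0.003]
force: [-5.9, -3.6, 4.7]
finger_gap: 0.221
gripper_force: 30.2
```

Call:
{"method": "drive_tool", "body": {
  "plan": [
    [0.0042,0.0094,0,0,0,0,-1],
    [0.003,0.0096,0,0,0,0,-1],
    [0.0012,0.0097,0,0,0,0,-1],
    [0.0004,0.0098,0,0,0,0,-1],
    [-0.0001,0.0065,0,0,0,0,-1],
    [0,0,0,0,0,0,-1]
  ]
}}

```text
t: 46.4
tcp_pos: [0.4777, 0.1344, 0.0781]
tool_rot: [0.0, 1.0, 0.0, -0.003]
force: [-6.7, -2.0, 4.4]
finger_gap: 0.223
gripper_force: 30.5
```

Call:
{"method": "drive_tool", "body": {
  "plan": [
    [0,0.003,0,0,0,0,-1],
    [0,0.002,0,0,0,0,-1],
    [0,0.001,0,0,0,0,-1],
    [0,0,0,0,0,0,-1]
  ]
}}

```text
t: 46.8
tcp_pos: [0.4784, 0.1397, 0.0781]
tool_rot: [0.0, 1.0, -0.0, -0.002]
force: [-5.4, -1.1, 3.4]
finger_gap: 0.228
gripper_force: 30.4
```

Call:
{"method": "drive_tool", "body": {
  "plan": [
    [0,0,0,0,0,0,0],
    [0,0,0,0,0,0,0],
    [0,0,0,0,0,0,0],
    [0,0,-0.04,0,0,0,0],
    [0,0,-0.04,0,0,0,0],
    [0,-0.04,-0.04,0,0,0,0],
    [-0.02,-0.05,-0.03,0,0,0,0],
    [-0.02,-0.05,-0.03,0,0,0,0],
    [-0.02,-0.05,0,0,0,0,0],
    [0,-0.05,0,0,0,0,0]
  ]
}}

```text
t: 47.8
tcp_pos: [0.535, -0.0757, 0.2443]
tool_rot: [-0.001, 1.0, -0.001, 0.004]
force: [0.7, -0.2, -0.3]
finger_gap: 0.5
gripper_force: 0.0
```

Call:
{"method": "drive_tool", "body": {
  "plan": [
    [0,-0.05,0,0,0,0,0],
    [0,-0.05,0,0,0,0,0],
    [0,-0.05,0,0,0,0,0],
    [0,-0.05,0,0,0,0,0],
    [0,0,0,0,0,0,0]
  ]
}}

```text
t: 48.3
tcp_pos: [0.5321, -0.2809, 0.2427]
tool_rot: [0.003, 1.0, -0.003, 0.002]
force: [-0.4, 0.8, 0.7]
finger_gap: 0.5
gripper_force: 0.0
```

```bash
python3 st2.py
python3 - <<'E'
from h import *
t=snap('side'); cv2.imwrite('pics/s6.png',cv2.resize(t['image'][90:290,180:400][...,::-1],None,fx=3.6,fy=3,interpolation=cv2.INTER_CUBIC))
snap('top','t6.png')
E
```

```text
nests
   (array([0.675 , 0.2135]), 0.0315, np.float64(0.1089), np.float64(52.37))
   (array([0.616 , 0.2258]), 0.0282, np.float64(0.0989), np.float64(85.66))
sleeves
side mat
side table
   [255. 189.] 27 [0.48   0.1354] 0.0108 0.0909
side tub
   [375. 239.] 105 [ 0.6163 -0.145 ] 0.0197 0.0482
   [409. 244.] 117 [ 0.6657 -0.2056] 0.0197 0.0483
   [398. 259.] 134 [ 0.6114 -0.2233] 0.0197 0.0481
```

View pics/s6.png

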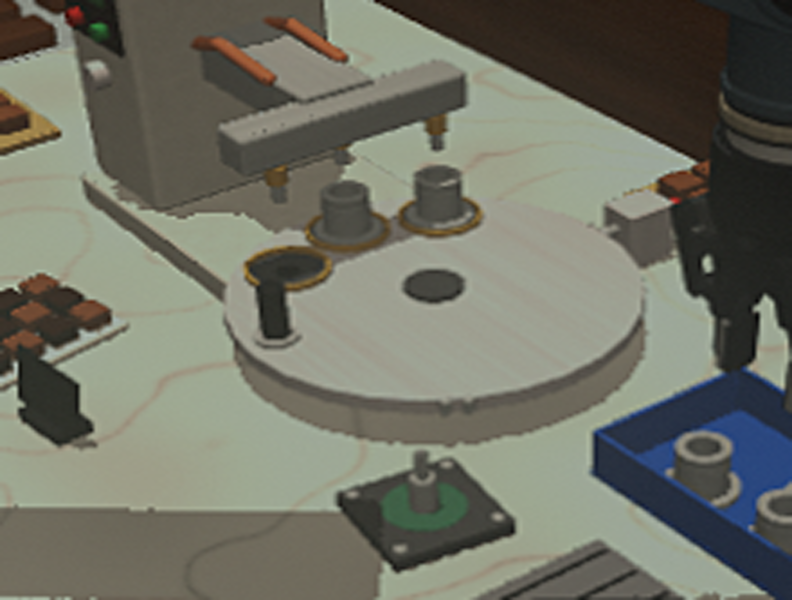

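View pics/t6.png

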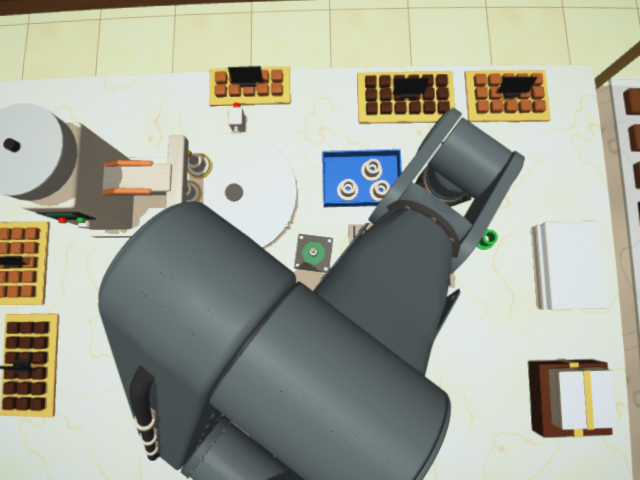

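Call:
{"method": "drive_tool", "body": {
  "plan": [
    [0,-0.05,0,0,0,0,0],
    [0,-0.05,0,0,0,0,0],
    [0,-0.05,0,0,0,0,0],
    [0.04,-0.04,0,0,0,0,0],
    [0.04,-0.04,0,0,0,0,0],
    [0.04,-0.04,0,0,0,0,0],
    [0.04,-0.04,0,0,0,0,0],
    [0,0,0,0,0,0,0]
  ]
}}

```text
t: 49.3
tcp_pos: [0.386, -0.5681, 0.2424]
tool_rot: [0.002, 1.0, -0.001, -0.001]
force: [0.3, 0.6, -0.3]
finger_gap: 0.5
gripper_force: 0.0
```

```bash
python3 st2.py
```

```text
grip
   (array([0.4831, 0.1378, 0.0955]), np.float64(0.1259), np.float64(175.16), np.int64(37))
nests
   (array([0.6752, 0.2139]), 0.0315, np.float64(0.1094), np.float64(52.43))
   (array([0.6089, 0.2341]), 0.0316, np.float64(0.1069), np.float64(89.81))
   (array([0.5415, 0.2144]), 0.0322, np.float64(0.11), np.float64(127.54))
sleeves
side mat
side table
   [255. 189.] 29 [0.4807 0.1354] 0.0103 0.0906
side tub
   [375. 239.] 110 [ 0.6147 -0.1434] 0.0201 0.0482
   [409. 244.] 122 [ 0.6647 -0.2055] 0.0191 0.0482
   [398. 259.] 132 [ 0.6115 -0.2258] 0.019 0.0482
```

Run:
```python
import numpy as np
A=np.array([[.5674,.0261],[.4999,.1434],[.6588,.0149]]);B=np.array([[.5415,.2144],[.6752,.2139],[.4831,.1378]])
for i in ([0,1,2],[0,1],[0,2],[1,2]):
    a=A[i]-A[i].mean(0);b=B[i]-B[i].mean(0); th=np.arctan2((a[:,0]*b[:,1]-a[:,1]*b[:,0]).sum(),(a*b).sum()); R=np.array([[np.cos(th),-np.sin(th)],[np.sin(th),np.cos(th)]])
    t=B[i].mean(0)-R@A[i].mean(0); c=np.linalg.solve(np.eye(2)-R,t); print(i,np.degrees(th),c)
```

```text
[0, 1, 2] -119.72810573903793 [0.60791397 0.12762794]
[0, 1] -120.13243910792578 [0.60825493 0.12794349]
[0, 2] -120.33587385101902 [0.60731432 0.12720182]
[1, 2] -119.42717397240716 [0.60748808 0.1275584 ]
```

```bash
python3 -c "
from station import manip
print(manip.sign_off())"
```

```text
the job is handed in; nothing more can be done
None
```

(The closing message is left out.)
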